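# Open the line and jog the syringe pump towards it

### The job

Prime the valve's line: first open the ball valve by swinging its handle clockwise through the quarter turn to its end stop, so that the handle lies along the pipe; then push the syringe pump's spring-centred jog lever sideways, all the way over towards the side where the valve stands, hold it there for about two seconds, and let it spring back to its centre. Never tip the jog lever while the valve is still closed, nor to the side away from the valve; leave the valve open and the glassware, bottles and spanner where they stand.

Things in the scene. Friction and masses are not known exactly. Their poses are not given: they have to be found in the camera images.
- pump: Syringe pump, fixed: a black control box (120 deep x 200 wide x 100 mm high) under a dark-blue steel bridge; its front panel slopes 40 deg from level and looks up and to -x (the robot's side). Origin at table level straight below the centred jog lever's grip centre; x points away from the robot into the box, y along its width, z up. The box begins at x = +10 mm.
- bridge_edge (a point): Middle of the lower front edge of the bridge's beam, 235 mm above the table, 4 mm behind (+x) the grip centre; axes as the pump's. The beam reaches 46 mm back and 126 mm to each side, with syringes on it up to 294 mm; posts 22 mm square at y = +-115 mm. It blocks a tool from straight above: reach the lever from the -x side, tool tilted about 40 deg like the lever, tip forward.
- jog_lever (a joint): Tilt of the jog lever in rad: 0 centred, positive towards the pump's +y side, negative towards its -y side; stops at +-0.5. Spring 0.7 N m/rad (about 4 N at the grip when fully over); it recentres by itself when let go.
- jog_grip (a point): Centre of the jog lever's black round grip (28 mm diameter, 48 mm long along the lever), on a 12 mm steel shaft. Moves with the lever. Centred, it is 135 mm above the table. The point's z axis points out along the lever (centred: leaning 40 deg from vertical towards the pump's -x side), its x axis is the line the lever tilts about.
- jog_pivot (a point): Fixed pivot of the jog lever in the sloping panel, 95 mm from the grip centre, 62 mm above the table. Axes as the pump's.
- valve: Ball valve in a grey pipe (33 mm diameter, 210 mm long along its y axis, pipe axis 90 mm above the table) on a fixed bench plate 120 x 190 x 12 mm. Origin at the table under the valve's stem. Flanges on the pipe reach 116 mm above the table.
- valve_stem (a point): Turning axis of the valve handle (vertical), at the handle's mid height, 150 mm above the table; fixed. Axes as the valve's.
- valve_handle (a joint): Handle angle in rad: 0 closed (handle points to the valve's -x side, across the pipe), growing as it turns clockwise seen from above, 1.571 open at its end stop (handle points to the valve's +y side, along the pipe). It may start up to 0.3. Stiff (0.15 N m, about 2 N at the grip) and stays where it is left.
- valve_grip (a point): Centre of the handle's black grip, 80 mm from the stem axis, 150 mm above the table; the grip is 75 mm long (45 to 120 mm from the stem axis), 22 mm wide and 18 mm high. Moves with the handle.
- beaker_small: Loose glass beaker, 60 mm across, 70 mm high, near the front corner of the pump. Origin at the centre of its underside.
- flask: Loose conical glass flask, 80 mm across, 120 mm high, behind the valve. Origin at the centre of its underside.
- spanner: Loose steel spanner 160 mm long lying at the left of the table. Origin on its underside.
- wash_bottle: Loose white bottle, 64 mm across, 170 mm high, at the left of the table. Origin at the centre of its underside.
- jar: Loose amber jar, 66 mm across, 100 mm high, at the back of the table. Origin at the centre of its underside.
- beaker_large: Loose glass beaker, 84 mm across, 110 mm high, at the right of the table. Origin at the centre of its underside.

How it is judged:
By the outcome, as a careful person would: the job done as asked, in the order asked, and still so for the second after the job is handed in, with the robot touching nothing.
It also fails if it takes over 67 s, if anything falls off the work surface, if the arm or the gripper's body presses on something with over 40 N, if the wrist force passes 120 N, or if a joint passes its speed limit or range.

### The arm

A 6-joint arm with a two-finger parallel gripper is mounted at the origin on the work surface. World frame = base frame: x ahead of the robot, y to its left, z up, the work surface at z = 0. Lengths are in m, angles in rad, forces in N, time in s.
With the tool pointing down it reaches from about 0.35 to 0.85 m from the base axis. Payload 8.1 kg.
Tool frame: the origin (TCP) lies on the centre line of the jaws, within the pads' length; the fingertips stand 8 mm ahead of it and the grasp point (between the pads) lies 11 mm behind it; y points along the fingers, x is the direction in which the jaws open and shut, and the axes are right-handed (so a half turn about y gives the same grasp; the last joint's range is limited). The gripper opens to 93 mm and grips with 3 to 60 N. Pads are 15 mm wide; open, the fingers measure 128 mm over their backs; the gripper's body (75 mm by 188 mm) begins 65 mm behind the grasp point.
Start: joints at [1.204, 0.13, 1.488, -0, 1.523, -0.085], TCP at [0.167, 0.576, 0.227] pointing down, gripper open.
Joint ranges: [-2.96, 2.96], [-0.89, 2.26], [0.02, 2.5], [-1.34, 4.48], [0, 2.73], [-2.66, 2.66]. Speed limits (rad/s): [2.39, 2.39, 2.79, 3.14, 3.14, 3.14].

### API

Orientations are given as [roll, pitch, yaw] about the fixed x, y, z axes, in that order (R = Rz(yaw) Ry(pitch) Rx(roll)).
In Python, from rig import env gives the robot as it stands. The module is installed in compiled form; this text tells all that it offers.
- The arm moves only by the tool step_arm, never from a script. Its arguments are lists of equal length, an entry for each row: "delta_rot": the turn, a rotation vector about the tool's x, y, z in rad, a list of three; "delta_pos": the shift along the tool's x, y, z in cm, a list of three; "grip": the opening, from 0 (shut) to 1 (fully open). In form: {"delta_rot": [[rx, ry, rz], ...], "delta_pos": [[dx, dy, dz], ...], "grip": [grip, ...]}. A call has exactly 8 rows; each row is the pose to reach, as a shift and turn from the pose commanded when the call began, along the tool's axes at that moment; what a row does not reach only later rows make up. A row lasts 1/10 s, in which the tool goes at most 50 mm and 8.59 degrees, less where a joint would pass 70% of its speed; a pose out of reach is approached as far as the arm can. A call with a gripper value outside its range is refused whole. The fingers move at their own pace and stop on an object; "force" is the grip in N (left out, the last holds). Time passes only in rows, so rows that repeat a pose let the fingers close, or fill a call up. It gives the time, the measured TCP pose, the force and the opening at its end, in the units of the state.
- env.observe(): the state, without advancing time (a new reading comes with each control period).
- env.capture(name): name is "scene" or "top" or "wrist"; returns the picture (420x560x3 uint8, red, green, blue); there is no depth.
- env.get_calibration(name): a dict with "fx", "fy", "cx", "cy" (pixels), "dist_coeffs" ([k1, k2, p1, p2, k3] as OpenCV has them; the pictures are not rectified), "view" (4x4, takes a point from world to camera coordinates); the wrist camera has in their place "tool_from_camera" (4x4, takes a point from camera to tool coordinates, whose origin is the TCP and whose axes are the tool frame's). Camera axes: x right, y up, looking along -z (the intrinsics and any distortion apply to the point x, -y, -z); pixel columns grow to the right and rows downward; lengths in m; the calibration is good to about 2 mm. A picture is of the moment at which its call begins: read the wrist's pose just before it. get_calibration takes no time and is no camera call.
- env.sign_off(): hands the job in, once; it reports no verdict.
Trained networks look in the newest picture that a camera, given by its name, has taken for a name from the list of things; names that differ only in an ending like _2 or _b are one class to them, and where a whole thing is asked for, a point or a joint stands for the part that bears it (a point fixed in the world has none). Each returns a list of dicts, best first, with "conf" (0 to 1); they miss things now and then, are a little off and sometimes report something else, mostly with a low value. They report only what shows in the picture. A call takes as long as a camera call.
- env.boxes_of(camera, target): "uv" ([column, row] in pixels, amid what is visible of it).
The state is a dict: "time_s": time; "qpos": joint angles; "joint_velocities": joint speeds; "joint_torque": joint torques, N m; "tcp_pos": TCP position; "tcp_rot": TCP orientation; "ft_force": force on the tool from outside, world axes, zero at the start; "torque": the same for the moment, N m; "grip_width": finger opening in m.
Only numpy, scipy, OpenCV 4.12 (cv2) and the standard library are available. Lean on these libraries where they do the work, as an engineer would, in place of code of your own. Each camera call takes 0.05 s, during which the arm holds its last target.

## Working session

There is one attempt and no reset: what is moved stays moved. The work goes in short steps, Python scripts to look and compute and a tool call to move; the robot and the scene stay as the last step left them, time stands still between calls to the robot, and variables do not carry over. Pictures are saved under pics/ and viewed, and the job is handed in when it is done.

Besides the shell and the picture viewer there is one more tool, called after "Request:" as name(argument=value, ...), one argument or row to a line, values as JSON. step_arm: Moves the arm, as the interface text tells. Its arguments: {"type":"object","properties":{"delta_rot":{"type":"array"},"delta_pos":{"type":"array"},"grip":{"type":"array"},"force":{"type":"number"}},"required":["delta_rot","delta_pos","grip"]}

```bash
mkdir -p pics; cat > h.py <<'E'
import numpy as np, cv2
from rig import env
from scipy.spatial.transform import Rotation as R
def cap(cam,name):
    im=env.capture(cam); cv2.imwrite(f'pics/{name}.png',im[:,:,::-1].copy()); return im
def ray(cam,uv,st=None):
    c=env.get_calibration(cam)
    K=np.array([[c['fx'],0,c['cx']],[0,c['fy'],c['cy']],[0,0,1]])
    p=cv2.undistortPoints(np.array([[uv]],float),K,np.array(c['dist_coeffs'],float))[0,0]
    d=np.array([p[0],-p[1],-1.0])
    if 'view' in c:
        V=np.array(c['view']); W=np.linalg.inv(V)
    else:
        st=st or env.observe()
        T=np.eye(4);T[:3,:3]=R.from_euler('xyz',st['tcp_rot']).as_matrix() if len(st['tcp_rot'])==3 else 0
        T[:3,3]=st['tcp_pos']; W=T@np.array(c['tool_from_camera'])
    d=W[:3,:3]@d; return W[:3,3],d/np.linalg.norm(d)
def atz(cam,uv,z,st=None):
    o,d=ray(cam,uv,st); return o+d*(z-o[2])/d[2]
def tri(rs):
    A=np.zeros((3,3));b=np.zeros(3)
    for o,d in rs:
        P=np.eye(3)-np.outer(d,d);A+=P;b+=P@o
    x=np.linalg.solve(A,b); return x,[np.linalg.norm((np.eye(3)-np.outer(d,d))@(x-o)) for o,d in rs]
def proj(cam,X):
    c=env.get_calibration(cam)
    K=np.array([[c['fx'],0,c['cx']],[0,c['fy'],c['cy']],[0,0,1]])
    V=np.array(c['view']); p=V[:3,:3]@np.array(X)+V[:3,3]; p=p*[1,-1,-1]
    return cv2.projectPoints(p.reshape(1,1,3),np.zeros(3),np.zeros(3),K,np.array(c['dist_coeffs'],float))[0].ravel()
E
python3 - <<'E'
from h import *
for k,v in env.observe().items(): print(k,np.round(v,3))
for c in ['scene','top']:
    cap(c,c+'0')
    print(c,np.round(np.linalg.inv(env.get_calibration(c)['view']),3))
    for t in ['jog_grip','valve_grip','pump','valve','beaker_small','flask','jar','beaker_large','wash_bottle','spanner']:
        print(c,t,[(np.round(b['uv'],1).tolist(),round(b['conf'],2)) for b in env.boxes_of(c,t)[:3]])
print(env.get_calibration('wrist')['tool_from_camera'])
E
```

```text
time_s 0.0
qpos [ 1.204  0.131  1.489 -0.     1.523 -0.085]
joint_velocities [-0.    -0.001 -0.    -0.001 -0.001  0.001]
joint_torque [-0.0000e+00 -5.5982e+01 -4.9177e+01  7.7000e-02  3.5000e-02 -0.0000e+00]
tcp_pos [0.167 0.576 0.226]
tcp_rot [-1.571  0.002  1.289]
ft_force [-0.692  0.064  0.046]
torque [0.004 0.051 0.019]
grip_width 0.093
scene [[ 0.754 -0.416  0.507  1.406]
 [ 0.656  0.488 -0.575 -0.897]
 [-0.008  0.767  0.642  1.149]
 [ 0.     0.     0.     1.   ]]
scene jog_grip [([216.9, 250.2], 0.69)]
scene valve_grip [([298.4, 174.5], 0.66)]
scene pump [([223.3, 264.7], 0.94), ([327.4, 161.0], 0.69)]
scene valve [([303.9, 201.5], 0.81)]
scene beaker_small [([172.4, 292.4], 0.56)]
scene flask [([326.9, 221.2], 0.94)]
scene jar [([315.4, 259.3], 0.88)]
scene beaker_large [([121.1, 303.7], 0.59), ([316.9, 258.6], 0.52)]
scene wash_bottle [([329.1, 159.0], 0.66)]
scene spanner [([305.7, 174.7], 0.66), ([212.0, 252.0], 0.25)]
top [[-0.026  0.998 -0.05   0.533]
 [-1.    -0.026 -0.002 -0.023]
 [-0.003  0.05   0.999  1.681]
 [ 0.     0.     0.     1.   ]]
top jog_grip [([344.5, 223.1], 0.63)]
top valve_grip [([206.8, 233.5], 0.82)]
top pump [([339.6, 209.8], 0.73)]
top valve [([212.0, 223.2], 0.97)]
top beaker_small [([383.3, 229.4], 0.79)]
top flask [([226.5, 187.5], 0.6)]
top jar [([270.5, 165.2], 0.77)]
top beaker_large [([426.5, 240.7], 0.64)]
top wash_bottle [([142.3, 244.6], 0.94)]
top spanner [([166.6, 256.9], 0.72)]
[[ 9.99999064e-01 -6.39428951e-04  1.20995437e-03 -8.00852795e-04]
 [ 1.33925113e-03  2.75356200e-01 -9.61341339e-01 -1.57650615e-01]
 [ 2.81541048e-04  9.61342059e-01  2.75356798e-01  7.52523044e-02]
 [ 0.00000000e+00  0.00000000e+00  0.00000000e+00  1.00000000e+00]]
```

View pictures.

```bash
python3 - <<'E'
import cv2
a=cv2.imread('pics/top0.png');s=cv2.imread('pics/scene0.png')
cv2.imwrite('pics/top0z.png',cv2.resize(a[120:300,100:460],None,fx=2.2,fy=2.2,interpolation=cv2.INTER_CUBIC))
cv2.imwrite('pics/scene0z.png',cv2.resize(s[120:340,80:380],None,fx=2.6,fy=2.6,interpolation=cv2.INTER_CUBIC))
E
```

```text
(no output)
```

View pics/top0z.png

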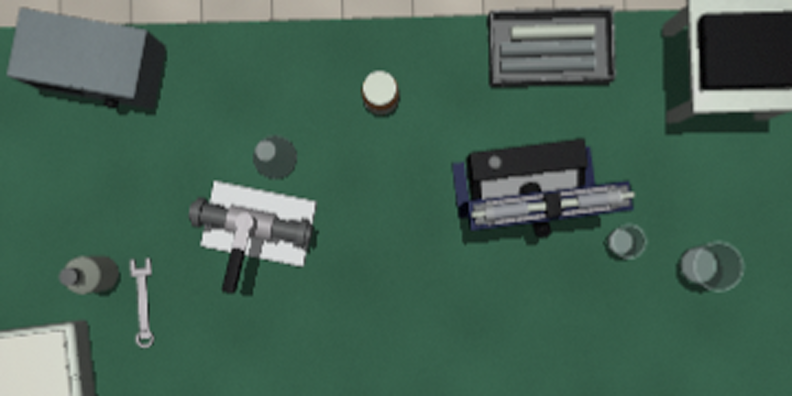

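View pics/scene0z.png

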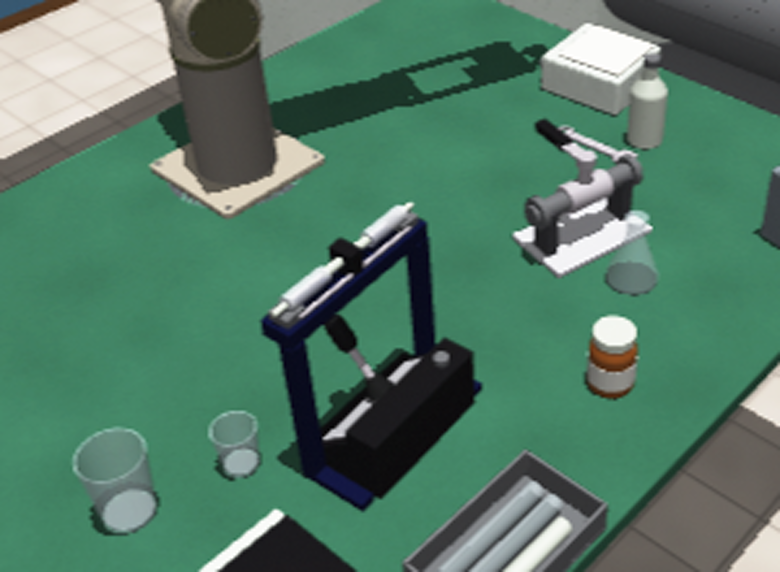

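```bash
python3 - <<'E'
import cv2
a=cv2.imread('pics/top0.png');s=cv2.imread('pics/scene0.png')
def z(im,x0,y0,w,h,f,n):
    c=cv2.resize(im[y0:y0+h,x0:x0+w],None,fx=f,fy=f,interpolation=cv2.INTER_CUBIC)
    for i in range(0,w,10):
        cv2.line(c,(i*f,0),(i*f,4 if i%50 else 10),(0,255,255),1)
        if i%20==0: cv2.putText(c,str(x0+i),(i*f,20),0,.4,(0,255,255),1)
    for i in range(0,h,10):
        cv2.line(c,(0,i*f),(6,i*f),(0,255,255),1)
        if i%20==0: cv2.putText(c,str(y0+i),(8,i*f+4),0,.4,(0,255,255),1)
    cv2.imwrite('pics/'+n,c)
z(a,180,195,75,65,8,'tv.png'); z(a,300,175,100,70,8,'tp.png')
z(s,270,155,75,75,8,'sv.png'); z(s,175,190,100,75,8,'sp.png')
E
```

```text
(no output)
```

View pics/tv.png

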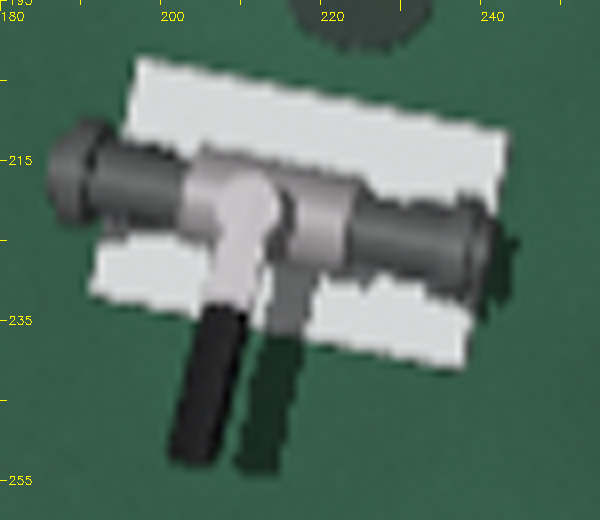

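View pics/tp.png

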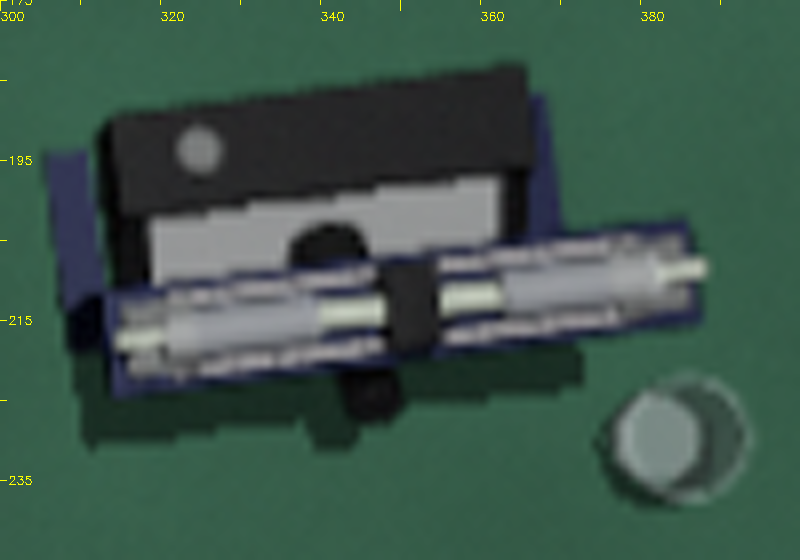

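View pics/sv.png

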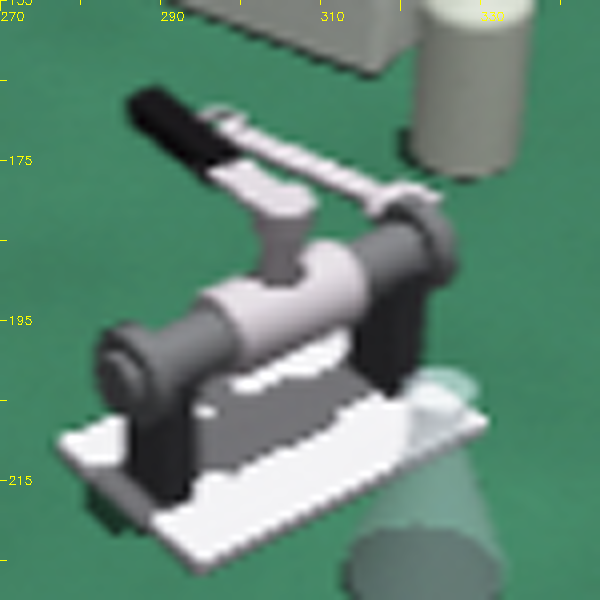

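View pics/sp.png

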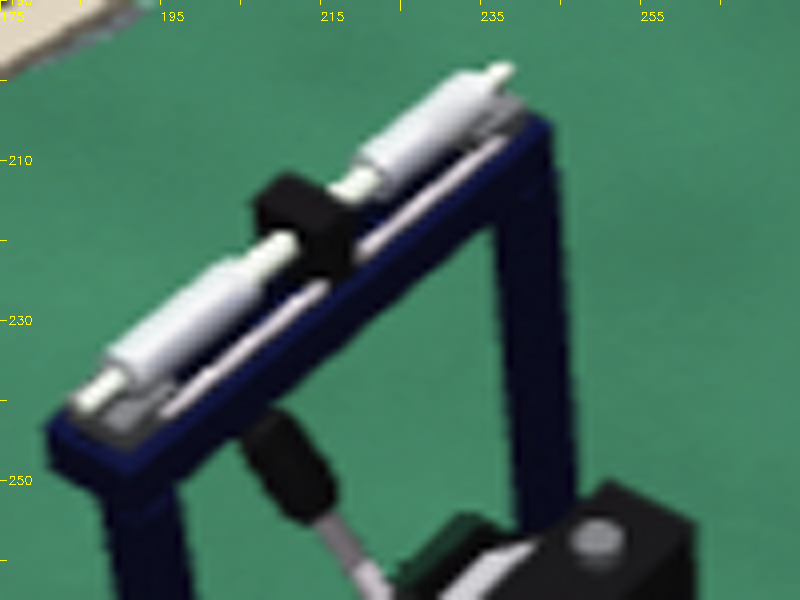

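```bash
cat > fit.py <<'E'
from h import *
from scipy.optimize import least_squares
def T(p,X):
    c,s=np.cos(p[2]),np.sin(p[2]); X=np.array(X)/1000
    return np.array([p[0]+c*X[0]-s*X[1],p[1]+s*X[0]+c*X[1],X[2]])
t=lambda x0,y0,u,v:(x0+u/8,y0+v/8)
print('jog tri',tri([ray('scene',t(175,190,290,467)),ray('top',t(300,175,372,385))]))
P=[('top',(130,100,100),t(300,175,110,115)),('top',(130,-100,100),t(300,175,526,65)),
('scene',(50,-126,235),t(175,190,122,500)),('scene',(0,0,135),t(175,190,290,467)),
('scene',(130,100,100),t(175,190,692,525))]
def f(p): return np.concatenate([proj(c,T(p,X))-uv for c,X,uv in P])
r=least_squares(f,[0.6,-0.13,0.1]);print('pump',r.x,r.fun.round(1).reshape(-1,2).tolist())
V=[('top',(60,95,12),t(180,195,140,58)),('top',(60,-95,12),t(180,195,507,132)),('top',(-60,-95,12),t(180,195,464,368)),('top',(-60,95,12),t(180,195,92,292)),
('top',(0,0,160),t(180,195,248,205)),
('scene',(0,0,160),t(270,155,285,200)),('scene',(-60,-95,12),t(270,155,62,440)),('scene',(60,-95,12),t(270,155,203,570)),('scene',(60,95,12),t(270,155,488,425))]
def g(p): return np.concatenate([proj(c,T(p,X))-uv for c,X,uv in V])
v=least_squares(g,[0.5,0.2,0.1]);print('valve',v.x,v.fun.round(1).reshape(-1,2).tolist())
a=atz('top',t(180,195,225,308),.159);b=atz('top',t(180,195,192,463),.159);print(a,b,np.linalg.norm(a-b))
s=T(v.x,(0,0,150)); d=b-s; print('handle dir',np.arctan2(d[1],d[0]),np.linalg.norm(d[:2]),np.linalg.norm((a-s)[:2]))
phi=np.arctan2(d[1],d[0]); ang=(v.x[2]+np.pi-phi+np.pi)%(2*np.pi)-np.pi; print('handle angle',ang)
for n,cu,z in [('beaker_small',(383.3,229.4),.035),('flask',(226.5,187.5),.05),('jar',(270.5,165.2),.05),('beaker_large',(426.5,240.7),.05),('wash_bottle',(142.3,244.6),.085),('spanner',(166.6,256.9),0.005)]: print(n,atz('top',cu,z).round(3))
E
python3 fit.py
```

```text
jog tri (array([ 0.55712183, -0.25373241,  0.13103121]), [np.float64(0.005449986377298047), np.float64(0.005449986377298054)])
pump [ 0.56284609 -0.24910698  0.05339512] [[-0.2, -0.8], [0.6, 1.3], [0.7, 1.6], [0.4, -0.8], [-0.6, -0.7]]
valve [ 0.57825138  0.23720904 -0.21648021] [[-0.6, -1.0], [0.3, -1.2], [-0.2, -1.0], [-0.6, -0.6], [-0.1, -1.0], [-1.0, -0.8], [-1.5, -0.2], [-1.0, -1.2], [-1.1, -1.2]]
[0.52838337 0.24832114 0.159     ] [0.45893364 0.26433391 0.159     ] 0.07127182876943425
handle dir 2.918058684711679 0.12236208949090988 0.05109106627292882
handle angle 0.007053760805541653
beaker_small [ 0.527 -0.415  0.035]
flask [0.705 0.193 0.05 ]
jar [0.788 0.019 0.05 ]
beaker_large [ 0.479 -0.576  0.05 ]
wash_bottle [0.493 0.511 0.085]
spanner [0.439 0.442 0.005]
```

```bash
cat >> h.py <<'E'
def delta(pos,Rm,st=None):
    st=st or env.observe(); R0=R.from_euler('xyz',st['tcp_rot'])
    return (R0.inv().apply(np.array(pos)-st['tcp_pos'])*100).round(2).tolist(), (R0.inv()*Rm).as_rotvec().round(3).tolist()
def down(yaw): return R.from_euler('xyz',[-np.pi/2,0,yaw])
def show():
    s=env.observe(); print('t',round(s['time_s'],2),'pos',np.round(s['tcp_pos'],4),'rot',np.round(s['tcp_rot'],3),'F',np.round(s['ft_force'],1),'w',round(s['grip_width'],4),'q',np.round(s['qpos'],2))
E
python3 - <<'E'
from h import *
print(delta((.486,.217,.226),down(1.347)))
print(delta((.486,.217,.14),down(1.347)))
E
```

```text
([-25.64, 0.06, -40.65], [0.0, -0.058, 0.0])
([-25.64, 8.66, -40.65], [0.0, -0.058, 0.0])
```

Request:
step_arm(
  delta_rot=[
    [0,-0.03,0],
    [0,-0.06,0],
    [0,-0.06,0],
    [0,-0.06,0],
    [0,-0.06,0],
    [0,-0.06,0],
    [0,-0.06,0],
    [0,-0.06,0],
  ],
  delta_pos=[
    [-2,0,-3.2],
    [-6,0,-9.5],
    [-10,0,-16],
    [-14,0,-22],
    [-18,0,-28.5],
    [-22,0,-35],
    [-25,0,-39.6],
    [-25.6,0,-40.6],
  ],
  grip=[0,0,0,0,0,0,0,0],
  force=20,
)

```text
time_s: 1.9
tcp_pos: [0.4254, 0.2848, 0.227]
tcp_rot: [-1.571, -0.001, 1.349]
ft_force: [0.8, -0.1, -0.2]
grip_width: 0.0337
```

Request:
step_arm(
  delta_rot=[
    [0,0,0],
    [0,0,0],
    [0,0,0],
    [0,0,0],
    [0,0,0],
    [0,0,0],
    [0,0,0],
    [0,0,0],
  ],
  delta_pos=[
    [0,0,0],
    [0,0,0],
    [0,0,0],
    [0,0,0],
    [0,0,0],
    [0,0,0],
    [0,0,0],
    [0,0,0],
  ],
  grip=[0,0,0,0,0,0,0,0],
)

```text
time_s: 2.7
tcp_pos: [0.4241, 0.2868, 0.2266]
tcp_rot: [-1.571, 0.0, 1.35]
ft_force: [-0.1, -0.2, 0.3]
grip_width: 0.0003
```

```bash
python3 - <<'E'
from h import *
show(); cap('wrist','w1')
for t in ['valve_grip','valve']: print(t,[(np.round(b['uv'],1).tolist(),round(b['conf'],2)) for b in env.boxes_of('wrist',t)[:3]])
E
```

```text
t 2.7 pos [0.4241 0.2868 0.2266] rot [-1.571  0.     1.35 ] F [-0.1 -0.2  0.3] w 0.0003 q [ 0.49 -0.11  1.73  0.    1.52 -0.86]
valve_grip [([277.2, 388.7], 0.39)]
valve [([237.6, 273.2], 0.55)]
```

View pics/w1.png

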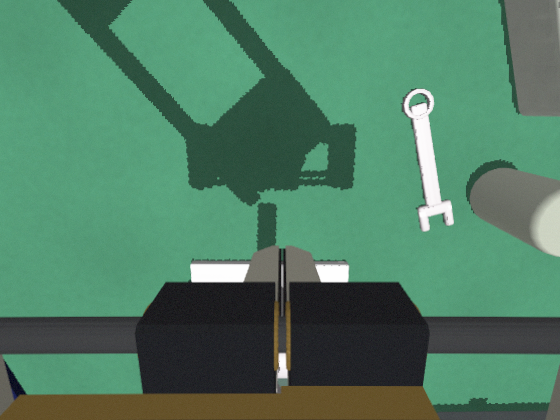

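```bash
python3 - <<'E'
from h import *
print(delta((.486,.214,.226),down(1.347)));print(delta((.486,.214,.14),down(1.347)))
E
```

```text
([-5.71, 0.06, -7.61], [-0.0, 0.002, -0.0])
([-5.71, 8.66, -7.61], [-0.0, 0.002, -0.0])
```

Request:
step_arm(
  delta_rot=[
    [0,0,0],
    [0,0,0],
    [0,0,0],
    [0,0,0],
    [0,0,0],
    [0,0,0],
    [0,0,0],
    [0,0,0],
  ],
  delta_pos=[
    [-2,0,-2.5],
    [-4,0,-5],
    [-5.7,0,-7.6],
    [-5.7,0,-7.6],
    [-5.7,0,-7.6],
    [-5.7,0,-7.6],
    [-5.7,0,-7.6],
    [-5.7,0,-7.6],
  ],
  grip=[0,0,0,0,0,0,0,0],
)

```text
time_s: 3.65
tcp_pos: [0.4854, 0.2149, 0.2267]
tcp_rot: [-1.571, -0.0, 1.35]
ft_force: [-0.0, 0.1, 0.0]
grip_width: 0.0005
```

```bash
python3 - <<'E'
from h import *
show(); cap('wrist','w2');im=cap('scene','s2'); cv2.imwrite('pics/s2z.png',cv2.resize(im[80:280,200:400,::-1],None,fx=3,fy=3))
E
```

```text
t 3.65 pos [0.4854 0.2149 0.2267] rot [-1.571 -0.     1.35 ] F [-0.   0.1  0. ] w 0.0005 q [ 0.32 -0.06  1.68  0.    1.52 -1.03]
```

View pics/w2.png

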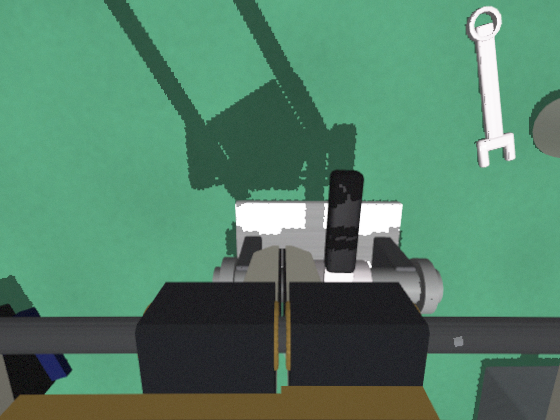

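View pics/s2z.png

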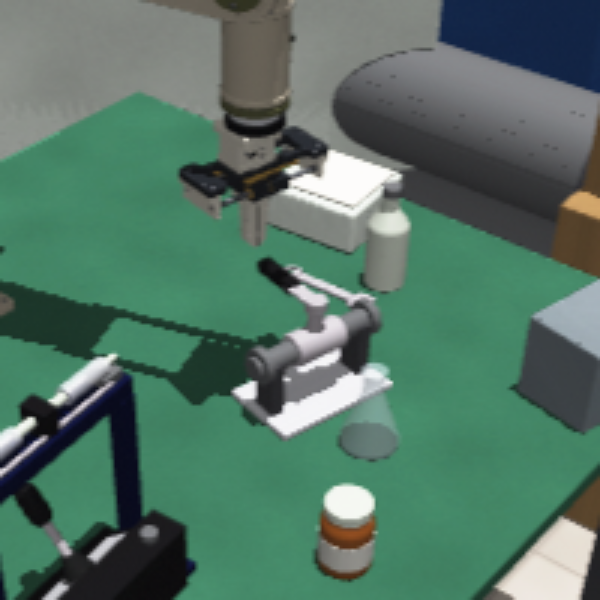

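```bash
python3 - <<'E'
from h import *
for uv in [(346,172),(341,271)]: print(atz('wrist',uv,.159))
print(delta((.486,.214,.14),down(1.347)))
# arc plan relative to stem
E
```

```text
[0.45925488 0.26317656 0.159     ]
[0.52981361 0.24747317 0.159     ]
([-0.06, 8.67, -0.05], [0.0, 0.003, 0.0])
```

Request:
step_arm(
  delta_rot=[
    [0,0,0],
    [0,0,0],
    [0,0,0],
    [0,0,0],
    [0,0,0],
    [0,0,0],
    [0,0,0],
    [0,0,0],
  ],
  delta_pos=[
    [0,2,0],
    [0,4.5,0],
    [0,7,0],
    [0,8.7,0],
    [0,8.7,0],
    [0,8.7,0],
    [0,8.7,0],
    [0,8.7,0],
  ],
  grip=[0,0,0,0,0,0,0,0],
)

```text
time_s: 4.55
tcp_pos: [0.4868, 0.2145, 0.1412]
tcp_rot: [-1.573, -0.001, 1.349]
ft_force: [-0.8, 0.2, -0.2]
grip_width: 0.0002
```

```bash
cat > arc.py <<'E'
from h import *
import sys
S=np.array([.578,.237]); r=.085; w=.0285
def pose(phi,extra=0):
    u=np.array([np.cos(phi),np.sin(phi)]); n=np.array([-u[1],u[0]])
    p=S+r*u+(w-extra)*n
    return (p[0],p[1],.14),down(phi-np.pi/2)
E
python3 - <<'E'
from arc import *
show()
for phi in np.linspace(2.918,2.918-.9,9): print(round(phi,2),delta(*pose(phi)))
E
```

```text
t 4.55 pos [0.4868 0.2145 0.1412] rot [-1.573e+00 -1.000e-03  1.349e+00] F [-0.8  0.2 -0.2] w 0.0002 q [ 0.32  0.    1.78 -0.    1.36 -1.03]
2.92 ([1.37, 0.12, 0.11], [0.002, 0.002, 0.001])
2.81 ([2.34, 0.12, 0.37], [0.002, 0.114, 0.001])
2.69 ([3.33, 0.12, 0.52], [0.002, 0.227, 0.001])
2.58 ([4.34, 0.12, 0.57], [0.002, 0.339, 0.002])
2.47 ([5.35, 0.13, 0.49], [0.002, 0.452, 0.002])
2.36 ([6.34, 0.13, 0.31], [0.002, 0.564, 0.002])
2.24 ([7.3, 0.13, 0.01], [0.002, 0.677, 0.002])
2.13 ([8.23, 0.13, -0.39], [0.001, 0.789, 0.002])
2.02 ([9.1, 0.13, -0.89], [0.001, 0.902, 0.002])
```

Clearance of 1.4 cm as expected; sweep the first half.

Request:
step_arm(
  delta_rot=[
    [0,0,0],
    [0,0.11,0],
    [0,0.23,0],
    [0,0.34,0],
    [0,0.45,0],
    [0,0.56,0],
    [0,0.68,0],
    [0,0.79,0],
  ],
  delta_pos=[
    [1.3,0,0.1],
    [2.3,0,0.4],
    [3.3,0,0.5],
    [4.3,0,0.6],
    [5.4,0,0.5],
    [6.3,0,0.3],
    [7.3,0,0],
    [8.2,0,-0.4],
  ],
  grip=[0,0,0,0,0,0,0,0],
)

```text
time_s: 5.35
tcp_pos: [0.508, 0.2944, 0.1401]
tcp_rot: [-1.571, -0.0, 0.554]
ft_force: [-1.9, -2.9, 0.2]
grip_width: 0.0005
```

```bash
python3 - <<'E'
from arc import *
show()
for phi in np.linspace(2.02,1.354,7): print(round(phi,2),delta(*pose(phi)))
im=cap('scene','s3'); cv2.imwrite('pics/s3z.png',cv2.resize(im[120:240,220:380,::-1],None,fx=4,fy=4))
E
```

```text
t 5.35 pos [0.508  0.2944 0.1401] rot [-1.571 -0.     0.554] F [-1.9 -2.9  0.2] w 0.0005 q [ 0.44  0.15  1.63 -0.    1.36 -0.12]
2.02 ([0.98, 0.01, 0.19], [0.0, 0.105, 0.0])
1.91 ([1.96, 0.01, 0.35], [0.0, 0.216, 0.0])
1.8 ([2.96, 0.01, 0.4], [0.0, 0.327, 0.0])
1.69 ([3.95, 0.01, 0.34], [0.0, 0.438, 0.0])
1.58 ([4.93, 0.01, 0.17], [0.0, 0.549, 0.0])
1.46 ([5.89, 0.01, -0.1], [0.0, 0.66, 0.0])
1.35 ([6.8, 0.01, -0.48], [0.0, 0.771, 0.0])
```

View pics/s3z.png

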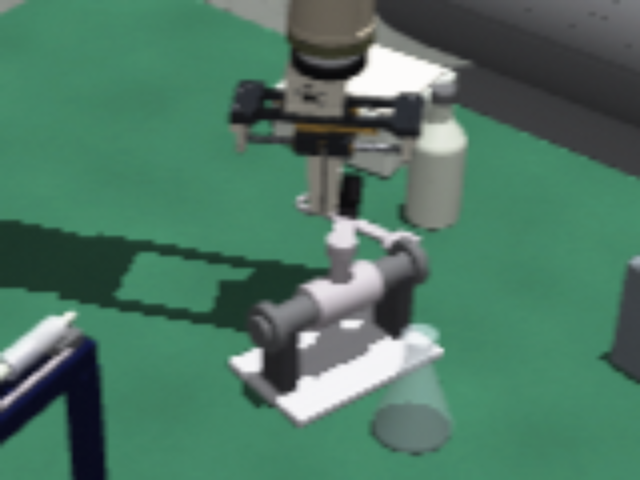

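Request:
step_arm(
  delta_rot=[
    [0,0.1,0],
    [0,0.21,0],
    [0,0.32,0],
    [0,0.43,0],
    [0,0.54,0],
    [0,0.6,0],
    [0,0.66,0],
    [0,0.72,0],
  ],
  delta_pos=[
    [1,0,0.2],
    [2,0,0.35],
    [3,0,0.4],
    [4,0,0.3],
    [4.9,0,0.2],
    [5.4,0,0.1],
    [5.9,0,-0.1],
    [6.4,0,-0.3],
  ],
  grip=[0,0,0,0,0,0,0,0],
)

```text
time_s: 6.2
tcp_pos: [0.5634, 0.3255, 0.1397]
tcp_rot: [-1.571, 0.001, -0.161]
ft_force: [-2.1, 0.5, 0.7]
grip_width: 0.0007
```

```bash
python3 - <<'E'
from arc import *
show()
for phi in np.linspace(1.45,1.3,4): print(round(phi,2),delta(*pose(phi)))
im=cap('top','t4'); cv2.imwrite('pics/t4z.png',cv2.resize(im[170:270,150:290,::-1],None,fx=5,fy=5))
E
```

```text
t 6.2 pos [0.5634 0.3255 0.1397] rot [-1.571e+00  1.000e-03 -1.610e-01] F [-2.1  0.5  0.7] w 0.0007 q [0.44 0.32 1.43 0.   1.39 0.61]
1.45 ([-0.33, -0.03, -0.12], [-0.0, -0.04, -0.001])
1.4 ([0.09, -0.03, 0.03], [-0.0, 0.01, -0.001])
1.35 ([0.52, -0.03, 0.15], [-0.0, 0.06, -0.001])
1.3 ([0.96, -0.03, 0.26], [-0.0, 0.11, -0.001])
```

View pics/t4z.png

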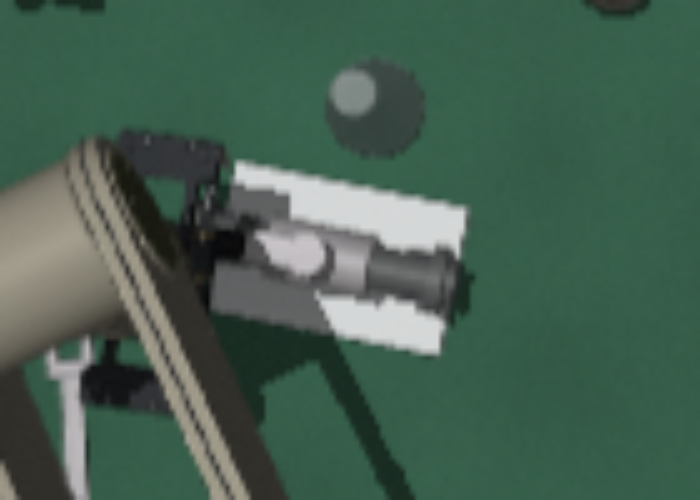

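Request:
step_arm(
  delta_rot=[
    [0,0.01,0],
    [0,0.02,0],
    [0,0.03,0],
    [0,0.04,0],
    [0,0.05,0],
    [0,0.06,0],
    [0,0.06,0],
    [0,0.06,0],
  ],
  delta_pos=[
    [0.1,0,0],
    [0.2,0,0.1],
    [0.3,0,0.1],
    [0.4,0,0.1],
    [0.5,0,0.15],
    [0.6,0,0.15],
    [0.6,0,0.15],
    [0.6,0,0.15],
  ],
  grip=[0,0,0,0,0,0,0,0],
)

```text
time_s: 7.05
tcp_pos: [0.5689, 0.3256, 0.1397]
tcp_rot: [-1.571, 0.002, -0.221]
ft_force: [-6.6, 2.9, 3.8]
grip_width: 0.0005
```

Request:
step_arm(
  delta_rot=[
    [0,0,0],
    [0,0,0],
    [0,0,0],
    [0,0,0],
    [0,0,0],
    [0,0,0],
    [0,0,0],
    [0,0,0],
  ],
  delta_pos=[
    [0.05,0,0],
    [0.1,0,0],
    [0.15,0,0],
    [0.2,0,0],
    [0.2,0,0],
    [0.2,0,0],
    [0.2,0,0],
    [0.2,0,0],
  ],
  grip=[0,0,0,0,0,0,0,0],
)

```text
time_s: 7.85
tcp_pos: [0.569, 0.3256, 0.1396]
tcp_rot: [-1.572, 0.005, -0.22]
ft_force: [-15.8, 2.5, 7.2]
grip_width: 0.0005
```

Request:
step_arm(
  delta_rot=[
    [0,0,0],
    [0,0,0],
    [0,0,0],
    [0,0,0],
    [0,0,0],
    [0,0,0],
    [0,0,0],
    [0,0,0],
  ],
  delta_pos=[
    [-0.5,0,0],
    [-2,0,0],
    [-4,0,0],
    [-5,-3,0],
    [-5,-7,0],
    [-5,-11,0],
    [-5,-14,0],
    [-5,-14,0],
  ],
  grip=[0,0,0,0,0,0,0,0],
)

```text
time_s: 8.65
tcp_pos: [0.5257, 0.3365, 0.2866]
tcp_rot: [-1.564, -0.009, -0.222]
ft_force: [-0.4, 0.6, 0.3]
grip_width: 0.0006
```

```bash
python3 - <<'E'
from h import *
# refit pump
from scipy.optimize import least_squares
exec(open('fit.py').read().split("def f(p)")[0].split('from scipy.optimize import least_squares')[1])
P=[('top',(130,100,100),t(300,175,110,115)),('top',(130,-100,100),t(300,175,526,65)),('top',(4,126,250),t(300,175,113,397)),('top',(4,-126,250),t(300,175,700,325)),
('scene',(50,-126,235),t(175,190,122,500)),('scene',(0,0,135),t(175,190,290,467))]
def f(p): return np.concatenate([proj(c,T(p,X))-uv+.5 for c,X,uv in P])
r=least_squares(f,[0.6,-0.13,0.1],loss='soft_l1');print('pump',r.x,r.fun.round(1).reshape(-1,2).tolist())
show()
x,y,th=r.x
# pump tool rotation
a=np.deg2rad(40)
Rp=R.from_euler('z',th)*R.from_matrix(np.column_stack([[0,1,0],[np.sin(a),0,-np.cos(a)],[-np.cos(a),0,-np.sin(a)]]))
print(Rp.as_euler('xyz'))
for q in [(-150,-45,320)]: print(T(r.x,q),delta(T(r.x,q),Rp))
im=cap('top','t5'); cv2.imwrite('pics/t5z.png',cv2.resize(im[170:270,150:290,::-1],None,fx=5,fy=5))
E
```

```text
jog tri (array([ 0.55712183, -0.25373241,  0.13103121]), [np.float64(0.005449986377298047), np.float64(0.005449986377298054)])
pump [ 0.56069154 -0.2523602   0.08682422] [[0.1, 1.3], [0.7, 1.6], [-0.4, -0.7], [-0.2, 0.0], [1.3, 2.7], [-0.2, -0.1]]
t 8.65 pos [0.5257 0.3365 0.2866] rot [-1.564 -0.009 -0.222] F [-0.4  0.6  0.3] w 0.0006 q [ 0.49  0.17  1.34 -0.    1.62  0.71]
[-2.26892803e+00 -2.22044605e-16  1.65762055e+00]
[ 0.41515875 -0.31019796  0.32      ] ([3.46, -3.73, -65.5], [-0.473, -1.796, -0.641])
```

View pics/t5z.png

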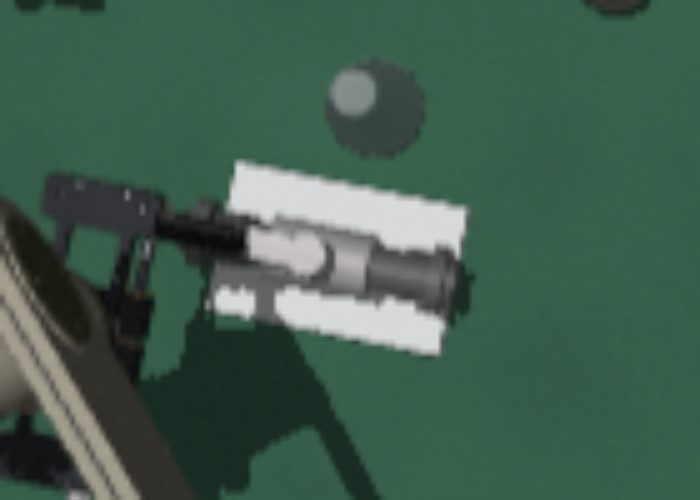

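```bash
cat > pump.py <<'E'
from h import *
PP=np.array([0.5600,-0.2525,0.088])
def T(X,p=None):
    p=PP if p is None else p
    c,s=np.cos(p[2]),np.sin(p[2]); X=np.array(X)/1000
    return np.array([p[0]+c*X[0]-s*X[1],p[1]+s*X[0]+c*X[1],X[2]])
a=np.deg2rad(40)
Rp=R.from_euler('z',PP[2])*R.from_matrix(np.column_stack([[0,1,0],[np.sin(a),0,-np.cos(a)],[-np.cos(a),0,-np.sin(a)]]))
def at(d,y,off=0): # d mm behind grip centre along lever
    return T((-np.sin(a)*d,y,135+np.cos(a)*d+off))
def inpump(X):
    c,s=np.cos(PP[2]),np.sin(PP[2]); dx,dy=X[0]-PP[0],X[1]-PP[1]
    lx,ly=c*dx+s*dy,-s*dx+c*dy; lz=X[2]-.135
    return np.array([lx,ly,X[2],-lx*np.sin(a)+lz*np.cos(a),lx*np.cos(a)+lz*np.sin(a)])*1000 # x,y,z, axial d, perp
E
python3 - <<'E'
from pump import *
print(delta((.42,.02,.32),R.identity())[0], delta(at(180,-60),Rp), at(180,-60))
E
```

```text
[-3.26, -3.81, -33.13] ([7.17, 0.83, -65.89], [-0.474, -1.796, -0.645]) [ 0.45001913 -0.32243645  0.272888  ]
```

Request:
step_arm(
  delta_rot=[
    [-0.03,-0.13,-0.04],
    [-0.07,-0.26,-0.09],
    [-0.1,-0.39,-0.14],
    [-0.14,-0.52,-0.18],
    [-0.17,-0.65,-0.23],
    [-0.2,-0.78,-0.28],
    [-0.24,-0.9,-0.32],
    [-0.24,-0.9,-0.32],
  ],
  delta_pos=[
    [-0.5,-1.5,-4],
    [-1,-3,-8.5],
    [-1.5,-3.8,-13],
    [-2,-3.8,-17.5],
    [-2.5,-3.8,-22],
    [-3,-3.8,-27],
    [-3.3,-3.8,-31],
    [-3.3,-3.8,-33],
  ],
  grip=[0,0,0,0,0,0,0,0],
)

```text
time_s: 9.5
tcp_pos: [0.4167, 0.0187, 0.3159]
tcp_rot: [-1.922, -0.17, 0.725]
ft_force: [-0.1, -0.1, -0.5]
grip_width: 0.0007
```

```bash
python3 - <<'E'
from pump import *
show(); print(delta(at(180,-60),Rp))
E
```

```text
t 9.5 pos [0.4167 0.0187 0.3159] rot [-1.922 -0.17   0.725] F [-0.1 -0.1 -0.5] w 0.0007 q [ 0.08 -0.77  2.1  -0.18  1.47 -0.63]
([-20.57, 10.31, -25.76], [-0.241, -0.887, -0.331])
```

Request:
step_arm(
  delta_rot=[
    [-0.03,-0.12,-0.04],
    [-0.07,-0.25,-0.09],
    [-0.1,-0.38,-0.14],
    [-0.14,-0.51,-0.19],
    [-0.18,-0.64,-0.24],
    [-0.21,-0.77,-0.29],
    [-0.24,-0.89,-0.33],
    [-0.24,-0.89,-0.33],
  ],
  delta_pos=[
    [-2.6,0.8,-3.2],
    [-5.2,2,-6.4],
    [-8,3.4,-10],
    [-11,5,-13.5],
    [-14,6.6,-17],
    [-17,8.2,-21],
    [-19.6,9.8,-24.5],
    [-20.6,10.3,-25.8],
  ],
  grip=[0,0,0,0,0,0,0,0],
)

```text
time_s: 10.3
tcp_pos: [0.4432, -0.2206, 0.2842]
tcp_rot: [-2.182, -0.08, 1.444]
ft_force: [0.1, 0.2, -1.0]
grip_width: 0.0004
```

```bash
python3 - <<'E'
from pump import *
show(); print(delta(at(180,-60),Rp),inpump(env.observe()['tcp_pos']))
cap('wrist','w6')
print([(np.round(b['uv'],1).tolist(),round(b['conf'],2)) for b in env.boxes_of('wrist','jog_grip')])
im=cap('scene','s6'); cv2.imwrite('pics/s6z.png',cv2.resize(im[150:350,100:300,::-1],None,fx=3,fy=3))
E
```

```text
t 10.3 pos [ 0.4432 -0.2206  0.2842] rot [-2.182 -0.08   1.444] F [ 0.1  0.2 -1. ] w 0.0004 q [-0.92 -0.72  2.2   0.49  1.29 -2.39]
([-10.07, 1.39, -1.42], [-0.078, -0.218, -0.068]) [-113.53875764   42.04305673  284.19997434  187.27511789    8.9281605 ]
[([255.6, 191.4], 0.84)]
```

View pics/w6.png

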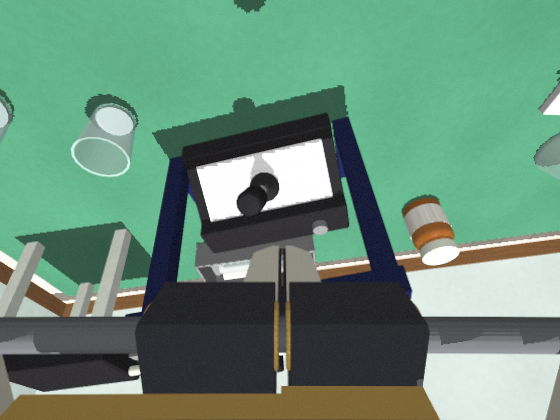

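View pics/s6z.png

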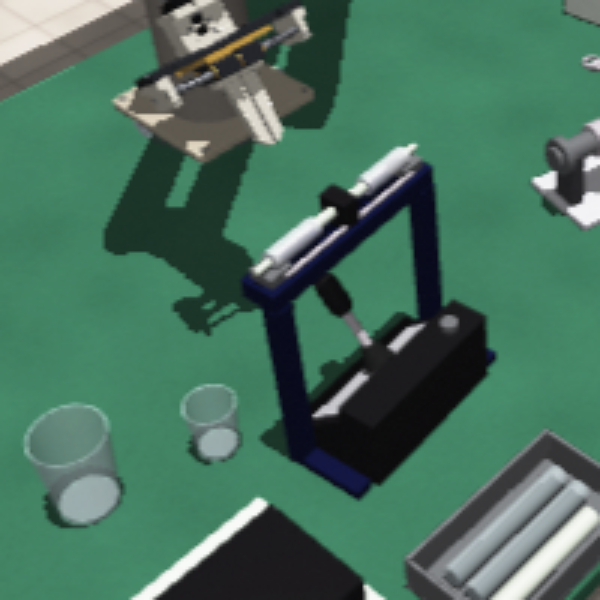

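```bash
cat > ik.py <<'E'
from pump import *
from scipy.optimize import least_squares
E_=lambda ax,v:R.from_euler(ax,v)
D=[([1.204,.131,1.489,0,1.523,-.085],(.167,.576,.226),(-1.571,.002,1.289)),
([.49,-.11,1.73,0,1.52,-.86],(.4241,.2868,.2266),(-1.571,0,1.35)),
([.32,-.06,1.68,0,1.52,-1.03],(.4854,.2149,.2267),(-1.571,0,1.35)),
([.32,0,1.78,0,1.36,-1.03],(.4868,.2145,.1412),(-1.573,-.001,1.349)),
([.44,.15,1.63,0,1.36,-.12],(.508,.2944,.1401),(-1.571,0,.554)),
([.44,.32,1.43,0,1.39,.61],(.5634,.3255,.1397),(-1.571,.001,-.161)),
([.49,.17,1.34,0,1.62,.71],(.5257,.3365,.2866),(-1.564,-.009,-.222)),
([.08,-.77,2.1,-.18,1.47,-.63],(.4167,.0187,.3159),(-1.922,-.17,.725)),
([-.92,-.72,2.2,.49,1.29,-2.39],(.4432,-.2206,.2842),(-2.182,-.08,1.444))]
S4=S6=1
C=R.from_matrix(np.array([[1,0,0],[0,0,1],[0,-1,0]]).T) # placeholder, fitted below
def fk(q,k,s4=1,s6=1):
    a1,s1,d1,L2,e,L3,w,s2,Lt=k
    A=E_('z',q[0]);B=A*E_('y',q[1]);F=B*E_('y',q[2]);G=F*E_('z',s4*q[3]);H=G*E_('y',q[4])
    p=A.apply([a1,s1,d1])+B.apply([0,0,L2])+F.apply([e,0,L3])+G.apply([w,s2,0])+H.apply([0,0,Lt])
    return p,H*E_('z',s6*q[5])
if __name__=='__main__':
  for s4 in (1,-1):
    for s6 in (1,-1):
      Cs=[fk(q,np.zeros(9),s4,s6)[1].inv()*R.from_euler('xyz',r) for q,p,r in D]
      C=Cs[0]; print(s4,s6,[round((C.inv()*c).magnitude(),3) for c in Cs])
      f=lambda k:np.concatenate([fk(q,k,s4,s6)[0]-p for q,p,r in D]+[1e-4*np.array(k)])
      z=least_squares(f,[.1,.0,.4,.4,0,.4,0,.05,.3]); print(z.x.round(3),np.abs(z.fun).max().round(4), C.as_matrix().round(2).tolist())
E
python3 ik.py
```

```text
1 1 [0.0, 0.001, 0.002, 0.001, 0.006, 0.009, 0.002, 0.004, 0.005]
[-0.006  0.051  0.314  0.365  0.052  0.559  0.006  0.001  0.365] 0.0024 [[-1.0, 0.0, 0.0], [-0.0, -0.0, 1.0], [0.0, 1.0, 0.0]]
1 -1 [0.0, 1.55, 1.89, 1.889, 0.064, 1.381, 1.592, 1.088, 1.676]
[-0.006  0.051  0.314  0.365  0.052  0.559  0.006  0.001  0.365] 0.0024 [[-0.99, 0.0, 0.17], [0.17, -0.0, 0.99], [0.0, 1.0, 0.0]]
-1 1 [0.0, 0.001, 0.002, 0.001, 0.006, 0.009, 0.002, 0.361, 0.984]
[-0.068  0.181  0.294  0.353  0.7    0.621 -0.657 -0.131  0.339] 0.0109 [[-1.0, 0.0, 0.0], [-0.0, -0.0, 1.0], [0.0, 1.0, 0.0]]
-1 -1 [0.0, 1.55, 1.89, 1.889, 0.064, 1.381, 1.592, 1.175, 2.112]
[-0.068  0.181  0.294  0.353  0.7    0.621 -0.657 -0.131  0.339] 0.0109 [[-0.99, 0.0, 0.17], [0.17, -0.0, 0.99], [0.0, 1.0, 0.0]]
```

```bash
cat > ik2.py <<'E'
from ik import *
K=[-0.006,0.051,0.314,0.365,0.052,0.559,0.006,0.001,0.365]
C=R.from_matrix(np.array([[-1,0,0],[0,0,1],[0,1,0]]))
lo=np.array([-2.96,-.89,.02,-1.34,0,-2.66]);hi=np.array([2.96,2.26,2.5,4.48,2.73,2.66])
def ik(p,Rm,q0):
    def f(q):
        pp,r=fk(q,K); return np.concatenate([(pp-p)*5,((r*C).inv()*Rm).as_rotvec()])
    z=least_squares(f,np.clip(q0,lo+.01,hi-.01),bounds=(lo,hi)); return z.x,np.abs(z.fun).max(),np.min(np.minimum(z.x-lo,hi-z.x))
if __name__=='__main__':
  q0=env.observe()['qpos']
  for tilt in (40,30,50):
   for dy in (0,-.2,-.4,-.6):
    t=np.deg2rad(tilt)
    Rm=R.from_euler('z',PP[2]+dy)*R.from_matrix(np.column_stack([[0,1,0],[np.sin(t),0,-np.cos(t)],[-np.cos(t),0,-np.sin(t)]]))
    for d,y in ((150,-45),(0,-45),(0,20)):
      q,e,m=ik(at(d,y),Rm,q0); print(tilt,dy,d,y,q.round(2),round(e,4),round(m,2))
E
python3 ik2.py
```

```text
40 0 150 -45 [-0.98 -0.44  2.07  0.53  1.18 -2.66] 0.0877 0.0
40 0 0 -45 [-0.8  -0.12  2.03  0.55  0.86 -2.66] 0.0943 0.0
40 0 0 20 [-0.73 -0.26  2.16  0.59  0.83 -2.66] 0.0562 0.0
40 -0.2 150 -45 [-1.02 -0.54  2.18  0.61  1.1  -2.65] 0.0 0.01
40 -0.2 0 -45 [-0.81 -0.19  2.14  0.66  0.74 -2.66] 0.0031 0.0
40 -0.2 0 20 [-0.71 -0.33  2.25  0.59  0.7  -2.52] 0.0 0.14
40 -0.4 150 -45 [-0.92 -0.63  2.24  0.46  0.98 -2.33] 0.0 0.26
40 -0.4 0 -45 [-0.72 -0.25  2.19  0.47  0.6  -2.28] 0.0 0.31
40 -0.4 0 20 [-0.59 -0.38  2.29  0.33  0.58 -2.07] 0.0 0.21
40 -0.6 150 -45 [-0.79 -0.69  2.27  0.23  0.89 -1.93] 0.0 0.2
40 -0.6 0 -45 [-0.6  -0.27  2.2   0.12  0.52 -1.74] 0.0 0.3
40 -0.6 0 20 [-0.46 -0.37  2.28 -0.07  0.54 -1.47] 0.0 0.22
30 0 150 -45 [-0.95 -0.34  1.97  0.44  1.26 -2.66] 0.0223 0.0
30 0 0 -45 [-0.79 -0.05  1.93  0.48  0.96 -2.66] 0.0074 0.0
30 0 0 20 [-0.7  -0.17  2.05  0.46  0.93 -2.58] 0.0 0.08
30 -0.2 150 -45 [-0.92 -0.42  2.04  0.4   1.18 -2.47] 0.0 0.19
30 -0.2 0 -45 [-0.74 -0.11  1.99  0.4   0.86 -2.4 ] 0.0 0.26
30 -0.2 0 20 [-0.64 -0.23  2.1   0.34  0.84 -2.27] 0.0 0.39
30 -
[... 404 characters left out ...]
.1  -2.66] 0.1514 0.0
50 0 0 -45 [-0.79 -0.2   2.12  0.63  0.75 -2.66] 0.1854 0.0
50 0 0 20 [-0.72 -0.35  2.27  0.67  0.72 -2.66] 0.1417 0.0
50 -0.2 150 -45 [-1.04 -0.66  2.31  0.7   1.01 -2.66] 0.0604 0.0
50 -0.2 0 -45 [-0.79 -0.27  2.23  0.73  0.62 -2.66] 0.0953 0.0
50 -0.2 0 20 [-0.72 -0.41  2.37  0.77  0.58 -2.66] 0.0514 0.0
50 -0.4 150 -45 [-1.02 -0.77  2.41  0.69  0.9  -2.54] 0.0 0.09
50 -0.4 0 -45 [-0.76 -0.32  2.33  0.84  0.45 -2.66] 0.0074 0.0
50 -0.4 0 20 [-0.64 -0.47  2.44  0.67  0.4  -2.41] 0.0 0.06
50 -0.6 150 -45 [-0.84 -0.86  2.45  0.37  0.74 -2.07] 0.0 0.03
50 -0.6 0 -45 [-0.61 -0.34  2.35  0.29  0.28 -1.92] 0.0 0.15
50 -0.6 0 20 [-0.45 -0.46  2.43 -0.16  0.3  -1.38] 0.0 0.07
```

```bash
cat > srch.py <<'E'
from ik2 import *
g=np.array([(x,y,z) for x in np.linspace(-94,94,9) for y in np.linspace(-220,-76,9) for z in np.linspace(-37.5,37.5,7)])
boxes=[((4,-126,235),(50,126,294)),((4,104,0),(50,126,235)),((4,-126,0),(50,-104,235)),((10,-100,0),(130,100,100))]
def clr(P):
    return min(np.min(np.linalg.norm(np.maximum(np.maximum(np.array(l)-P,P-np.array(h)),0),axis=1)) for l,h in boxes)
def Rl(tilt,yaw,spin):
    t=tilt
    B=R.from_matrix(np.column_stack([[0,1,0],[np.sin(t),0,-np.cos(t)],[-np.cos(t),0,-np.sin(t)]]))
    return R.from_euler('z',yaw)*B*R.from_euler('y',spin)
if __name__=='__main__':
  res=[]
  for tilt in (25,30,35,40):
   for yaw in (-.3,-.2,-.1,0,.1,.2):
    for spin in (0,-.15,.15,.3,.45,np.pi,np.pi-.3,np.pi+.3):
      r=Rl(np.deg2rad(tilt),yaw,spin); W=R.from_euler('z',PP[2])*r
      c=[];m=[];q=env.observe()['qpos'] if spin<1 else np.array([-.6,-.2,2,0,1,.8])
      for d,y in ((100,-45),(6,-45),(6,18)):
        tc=np.array([-np.sin(a)*d,y,135+np.cos(a)*d]); P=r.apply(g)+tc; c.append(clr(P))
        q,e,mm=ik(T(tc),W,q); m.append(mm if e<1e-3 else -1)
      if min(m)>.12: res.append((min(c),tilt,yaw,round(spin,2),np.round(c,0),np.round(m,2),q.round(2)))
  res.sort(key=lambda x:-x[0])
  for r in res[:12]: print(*r)
  print('unflipped'); 
  for r in [r for r in res if r[3]<1][:8]: print(*r)
E
python3 srch.py
```

```text
27.98191737733455 40 0 3.14 [88. 28. 28.] [0.4  0.44 0.32] [-0.81 -0.25  2.18  0.72  0.87  0.3 ]
23.62169575750554 40 0.2 3.44 [86. 24. 24.] [0.51 0.55 0.42] [-0.87 -0.14  2.08  0.76  1.02  0.36]
23.621695757505492 40 -0.2 2.84 [86. 24. 24.] [0.32 0.36 0.25] [-0.72 -0.35  2.25  0.59  0.72  0.31]
20.843119372155915 40 0.1 3.14 [80. 21. 23.] [0.46 0.49 0.36] [-0.84 -0.2   2.14  0.75  0.95  0.17]
20.73033315996154 35 0 3.14 [81. 21. 21.] [0.46 0.5  0.38] [-0.76 -0.22  2.12  0.58  0.9   0.44]
18.851241359343675 40 -0.3 2.84 [79. 28. 19.] [0.28 0.33 0.22] [-0.66 -0.38  2.28  0.48  0.65  0.52]
18.49703408095547 40 -0.1 3.14 [79. 23. 18.] [0.36 0.4  0.28] [-0.77 -0.3   2.22  0.67  0.79  0.44]
15.84328723176704 40 -0.1 2.84 [78. 16. 16.] [0.36 0.4  0.28] [-0.77 -0.3   2.22  0.67  0.79  0.14]
15.843287231767032 40 0.1 3.44 [78. 16. 16.] [0.46 0.49 0.36] [-0.84 -0.2   2.14  0.75  0.95  0.47]
15.155972802060543 35 0.2 3.44 [77. 15. 15.] [0.56 0.59 0.47] [-0.81 -0.13  2.03  0.64  1.03  0.49]
15.155972802060528 35 -0.2 2.84 [77. 15. 15.] [0.39 0.43 0.32] [-0.68 -0.3   2.18  0.46  0.78  0.45]
13.6
[... 164 characters left out ...]
.3 ] [-0.64 -0.32  2.2   0.36  0.73 -2.35]
1.7988010121854003 35 -0.2 0 [62. 12.  2.] [0.12 0.14 0.27] [-0.68 -0.3   2.18  0.46  0.78 -2.39]
0.8404282679502062 35 -0.1 0.15 [62.  4.  1.] [0.13 0.14 0.25] [-0.72 -0.26  2.15  0.53  0.84 -2.41]
0.12558954342802853 40 -0.1 0.3 [63.  0.  0.] [0.17 0.14 0.26] [-0.77 -0.3   2.22  0.67  0.79 -2.4 ]
0.06037052311359048 35 -0.2 0.15 [53.  2.  0.] [0.27 0.29 0.32] [-0.68 -0.3   2.18  0.46  0.78 -2.24]
0.0 25 -0.3 0 [39.  0.  0.] [0.44 0.5  0.47] [-0.58 -0.19  2.03  0.2   0.91 -2.03]
0.0 25 -0.3 -0.15 [50.  0.  0.] [0.29 0.35 0.47] [-0.58 -0.19  2.03  0.2   0.91 -2.18]
0.0 25 -0.3 0.15 [30.  0.  0.] [0.52 0.57 0.47] [-0.58 -0.19  2.03  0.2   0.91 -1.88]
```

```bash
cat >> ik2.py <<'E'
Rf=Rp*R.from_euler('y',np.pi)
E
python3 - <<'E'
from ik2 import *
show(); print(delta(at(180,-60),Rf))
E
```

```text
t 10.45 pos [ 0.4422 -0.2211  0.2824] rot [-2.176 -0.084  1.436] F [ 0.8 -0.  -0.4] w 0.0007 q [-0.92 -0.72  2.2   0.49  1.29 -2.38]
([-9.98, 1.31, -1.69], [0.1, 2.91, -0.121])
```

Request:
step_arm(
  delta_rot=[
    [0,0.145,0],
    [0.01,0.29,-0.01],
    [0.015,0.435,-0.02],
    [0.02,0.58,-0.025],
    [0.025,0.725,-0.03],
    [0.03,0.87,-0.035],
    [0.035,1.01,-0.04],
    [0.04,1.16,-0.05],
  ],
  delta_pos=[
    [-0.5,0,0],
    [-1,0,-0.2],
    [-1.5,0.2,-0.3],
    [-2,0.3,-0.4],
    [-2.5,0.4,-0.5],
    [-3,0.5,-0.6],
    [-3.5,0.5,-0.6],
    [-4,0.5,-0.7],
  ],
  grip=[0,0,0,0,0,0,0,0],
)

```text
time_s: 11.25
tcp_pos: [0.4476, -0.2583, 0.2817]
tcp_rot: [-1.695, -0.607, 0.309]
ft_force: [0.0, -0.3, 0.3]
grip_width: 0.0005
```

```bash
python3 - <<'E'
from ik2 import *
show(); print(delta(at(180,-60),Rf))
E
```

```text
t 11.25 pos [ 0.4476 -0.2583  0.2817] rot [-1.695 -0.607  0.309] F [ 0.  -0.3  0.3] w 0.0005 q [-1.01 -0.55  2.1   0.56  1.33 -1.35]
([-1.92, 0.51, -6.17], [0.055, 1.751, -0.072])
```

Request:
step_arm(
  delta_rot=[
    [0,0.145,0],
    [0.01,0.29,-0.01],
    [0.015,0.435,-0.02],
    [0.02,0.58,-0.025],
    [0.025,0.725,-0.03],
    [0.03,0.87,-0.035],
    [0.03,1.01,-0.04],
    [0.035,1.16,-0.05],
  ],
  delta_pos=[
    [-0.2,0,-0.5],
    [-0.3,0.1,-1],
    [-0.5,0.2,-1.5],
    [-0.7,0.2,-2],
    [-0.8,0.2,-2.5],
    [-0.9,0.3,-3],
    [-1.1,0.3,-3.5],
    [-1.3,0.4,-4],
  ],
  grip=[0,0,0,0,0,0,0,0],
)

```text
time_s: 12.05
tcp_pos: [0.4495, -0.3001, 0.2755]
tcp_rot: [-0.979, -0.345, -0.992]
ft_force: [-0.4, 0.1, -1.0]
grip_width: 0.0007
```

```bash
python3 - <<'E'
from ik2 import *
show(); print(delta(at(180,-60),Rf))
E
```

```text
t 12.05 pos [ 0.4495 -0.3001  0.2755] rot [-0.979 -0.345 -0.992] F [-0.4  0.1 -1. ] w 0.0007 q [-1.11 -0.45  2.06  0.65  1.32 -0.32]
([1.7, 0.08, -1.47], [0.018, 0.591, -0.022])
```

Request:
step_arm(
  delta_rot=[
    [0,0.14,0],
    [0.01,0.28,-0.01],
    [0.01,0.42,-0.01],
    [0.02,0.56,-0.02],
    [0.02,0.59,-0.02],
    [0.02,0.59,-0.02],
    [0.02,0.59,-0.02],
    [0.02,0.59,-0.02],
  ],
  delta_pos=[
    [0.4,0,-0.3],
    [0.8,0,-0.7],
    [1.2,0,-1.1],
    [1.7,0.1,-1.5],
    [1.7,0.1,-1.5],
    [1.7,0.1,-1.5],
    [1.7,0.1,-1.5],
    [1.7,0.1,-1.5],
  ],
  grip=[0,0,0,0,0,0,0,0],
)

```text
time_s: 12.85
tcp_pos: [0.4499, -0.3232, 0.273]
tcp_rot: [-0.871, -0.004, -1.474]
ft_force: [-0.0, 0.7, -0.0]
grip_width: 0.0004
```

```bash
python3 - <<'E'
from ik2 import *
show(); print(delta(at(180,-60),Rf))
cap('wrist','w7')
print([(np.round(b['uv'],1).tolist(),round(b['conf'],2)) for b in env.boxes_of('wrist','jog_grip')])
E
```

```text
t 12.85 pos [ 0.4499 -0.3232  0.273 ] rot [-0.871 -0.004 -1.474] F [-0.   0.7 -0. ] w 0.0004 q [-1.14 -0.4   2.05  0.68  1.3   0.21]
([-0.08, 0.02, 0.0], [-0.002, 0.009, -0.002])
[([227.7, 183.7], 0.56)]
```

View pics/w7.png

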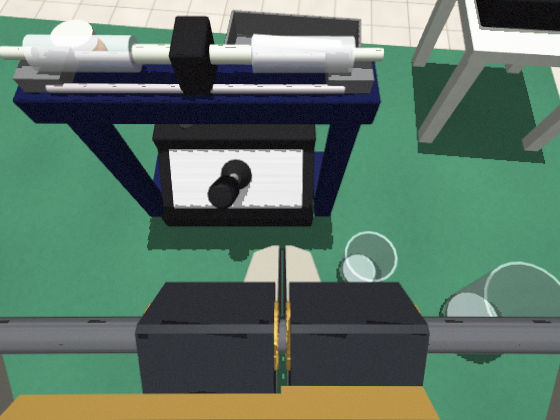

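```bash
cat > pw.py <<'E'
from ik2 import *
def projw(X,st=None):
    c=env.get_calibration('wrist'); st=st or env.observe()
    TT=np.eye(4);TT[:3,:3]=R.from_euler('xyz',st['tcp_rot']).as_matrix();TT[:3,3]=st['tcp_pos']
    V=np.linalg.inv(TT@np.array(c['tool_from_camera']))
    K=np.array([[c['fx'],0,c['cx']],[0,c['fy'],c['cy']],[0,0,1]])
    p=(V[:3,:3]@X+V[:3,3])*[1,-1,-1]
    return cv2.projectPoints(p.reshape(1,1,3),np.zeros(3),np.zeros(3),K,np.array(c['dist_coeffs'],float))[0].ravel()
E
python3 - <<'E'
from pw import *
for n,X in dict(tip=(-15.4,0,153.4),cen=(0,0,135),piv=(61,0,62),bl=(4,126,235),br=(4,-126,235),boxFl=(10,100,0),boxFr=(10,-100,0)).items(): print(n,projw(T(X)).round(1))
im=cv2.imread('pics/w7.png'); cv2.imwrite('pics/w7z.png',cv2.resize(im[60:250,0:400],None,fx=2,fy=2,interpolation=cv2.INTER_CUBIC)[:, :])
cv2.imwrite('pics/w7y.png',cv2.resize(im[140:230,150:330],None,fx=4,fy=4,interpolation=cv2.INTER_CUBIC))
E
```

```text
tip [215.8 195.3]
cen [220.2 189.7]
piv [233.2 173.5]
bl [ 29.4 121.3]
br [367.5 125.2]
boxFl [163.9 227.4]
boxFr [308.5 228.8]
```

View pics/w7y.png

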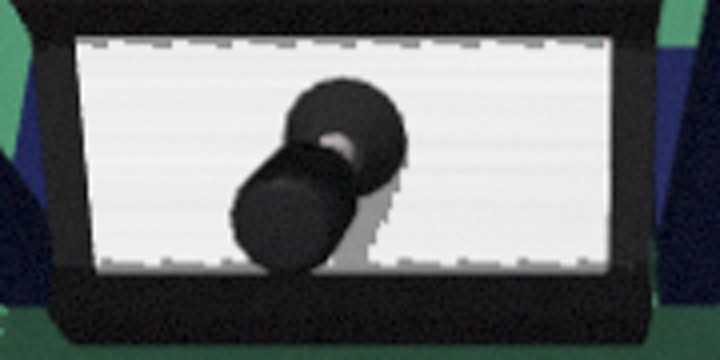

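View pics/w7z.png

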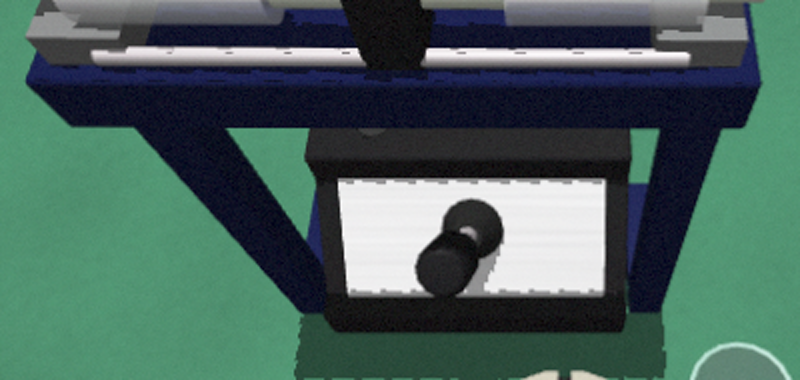

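```bash
python3 - <<'E'
from pw import *
M=[((-15.4,0,153.4),(220.5,195.5)),((4,126,235),(35,122.5)),((4,-126,235),(373,123.5)),((10,100,0),(165,225.5)),((10,-100,0),(313,226))]
f=lambda p:np.concatenate([projw(T(X,p))-uv+.5 for X,uv in M])
z=least_squares(f,PP,loss='soft_l1');print(z.x,z.fun.round(1))
E
```

```text
[ 0.56134292 -0.25627578  0.09850824] [ 0.1 -0.7  0.  -0.3 -0.2 -0.3  2.1  2.5 -1.3  1.9]
```

```bash
sed -i 's/^PP=.*/PP=np.array([0.5612,-0.2562,0.098])/' pump.py; python3 - <<'E'
from ik2 import *
print(inpump(env.observe()['tcp_pos']).round(1))
for d,y in ((80,-47),(30,-47),(6,-47)): print(delta(at(d,y),Rf), ik(at(d,y),Rf,env.observe()['qpos'])[0].round(2))
E
```

```text
[-117.5  -56.1  273.1  181.3   -1.2]
([-0.96, 10.12, 0.1], [-0.002, 0.001, 0.005]) [-1.   -0.25  2.07  0.71  1.08  0.21]
([-0.98, 15.12, 0.09], [-0.002, 0.001, 0.005]) [-0.93 -0.15  2.05  0.73  0.97  0.2 ]
([-0.99, 17.52, 0.08], [-0.002, 0.001, 0.005]) [-0.9  -0.09  2.04  0.75  0.92  0.19]
```

Request:
step_arm(
  delta_rot=[
    [0,0,0],
    [0,0,0],
    [0,0,0],
    [0,0,0],
    [0,0,0],
    [0,0,0],
    [0,0,0],
    [0,0,0],
  ],
  delta_pos=[
    [-0.3,2,0],
    [-0.7,5,0],
    [-1,8,0],
    [-1,10,0],
    [-1,12,0],
    [-1,12,0],
    [-1,12,0],
    [-1,12,0],
  ],
  grip=[0,0,0,0,0,0,0,0],
)

```text
time_s: 13.75
tcp_pos: [0.5257, -0.3076, 0.1825]
tcp_rot: [-0.87, -0.005, -1.476]
ft_force: [-0.1, 0.1, 0.5]
grip_width: 0.0005
```

```bash
python3 - <<'E'
from ik2 import *
show(); print(inpump(env.observe()['tcp_pos']).round(1), delta(at(6,-47),Rf))
cap('wrist','w8')
im=cap('scene','s8'); cv2.imwrite('pics/s8z.png',cv2.resize(im[150:350,100:300,::-1],None,fx=3,fy=3))
E
```

```text
t 13.75 pos [ 0.5257 -0.3076  0.1825] rot [-0.87  -0.005 -1.476] F [-0.1  0.1  0.5] w 0.0005 q [-0.97 -0.22  2.07  0.72  1.03  0.2 ]
[-40.4 -47.7 182.5  62.4  -0.4] ([-0.1, 5.64, 0.02], [-0.003, 0.001, 0.006])
```

View pics/w8.png

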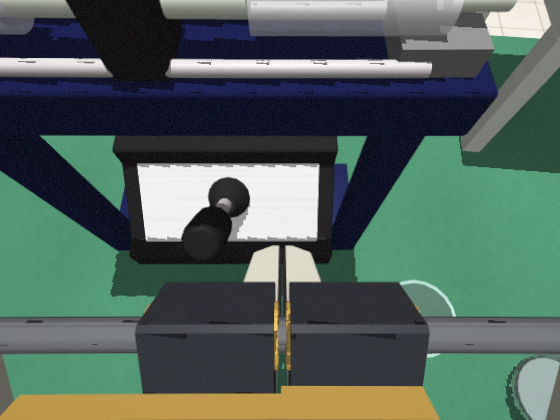

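View pics/s8z.png

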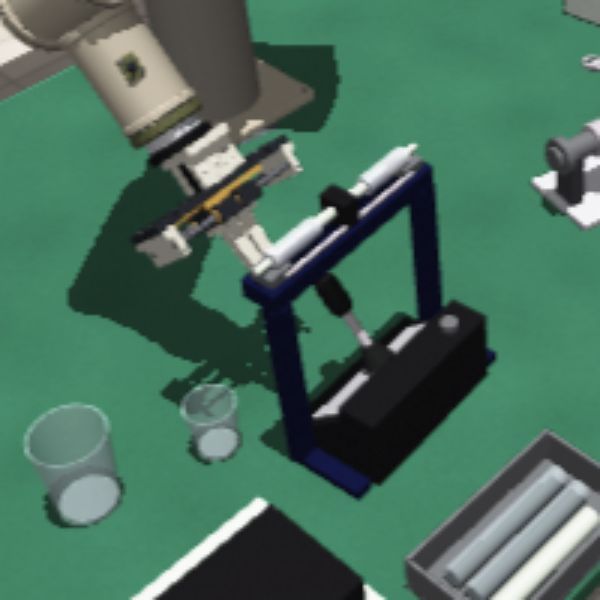

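Request:
step_arm(
  delta_rot=[
    [0,0,0],
    [0,0,0],
    [0,0,0],
    [0,0,0],
    [0,0,0],
    [0,0,0],
    [0,0,0],
    [0,0,0],
  ],
  delta_pos=[
    [0,1,0],
    [0,2,0],
    [0,3,0],
    [0,4,0],
    [0,5,0],
    [0,5.6,0],
    [0,5.6,0],
    [0,5.6,0],
  ],
  grip=[0,0,0,0,0,0,0,0],
)

```text
time_s: 14.65
tcp_pos: [0.5618, -0.3036, 0.1383]
tcp_rot: [-0.87, -0.004, -1.475]
ft_force: [-0.4, -0.0, 0.1]
grip_width: 0.0003
```

```bash
python3 - <<'E'
from ik2 import *
show(); print(inpump(env.observe()['tcp_pos']).round(1))
cap('wrist','w9')
E
```

```text
t 14.65 pos [ 0.5618 -0.3036  0.1383] rot [-0.87  -0.004 -1.475] F [-0.4 -0.   0.1] w 0.0003 q [-0.9  -0.09  2.05  0.75  0.91  0.18]
[ -4.1 -47.2 138.3   5.2  -1. ]
```

View pics/w9.png

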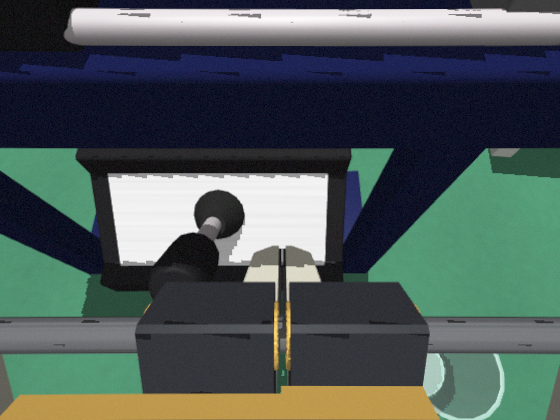

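Request:
step_arm(
  delta_rot=[
    [0,0,0],
    [0,0,0],
    [0,0,0],
    [0,0,0],
    [0,0,0],
    [0,0,0],
    [0,0,0],
    [0,0,0],
  ],
  delta_pos=[
    [-0.8,0,0],
    [-1.5,0,0],
    [-2.2,0,0],
    [-2.9,0,0],
    [-3.6,0,0],
    [-4.3,0,0],
    [-5,0,0],
    [-5.5,0,0],
  ],
  grip=[0,0,0,0,0,0,0,0],
)

```text
time_s: 15.5
tcp_pos: [0.5564, -0.2485, 0.1383]
tcp_rot: [-0.87, -0.004, -1.476]
ft_force: [0.1, -2.0, -1.4]
grip_width: 0.0004
```

```bash
python3 - <<'E'
from ik2 import *
show(); print(inpump(env.observe()['tcp_pos']).round(1))
cap('wrist','w10')
im=cap('scene','s10'); cv2.imwrite('pics/s10z.png',cv2.resize(im[150:350,100:300,::-1],None,fx=3,fy=3))
E
```

```text
t 15.5 pos [ 0.5564 -0.2485  0.1383] rot [-0.87  -0.004 -1.476] F [ 0.1 -2.  -1.4] w 0.0004 q [-0.82 -0.21  2.16  0.73  0.87  0.26]
[ -4.    8.1 138.3   5.1  -0.9]
```

View pics/w10.png

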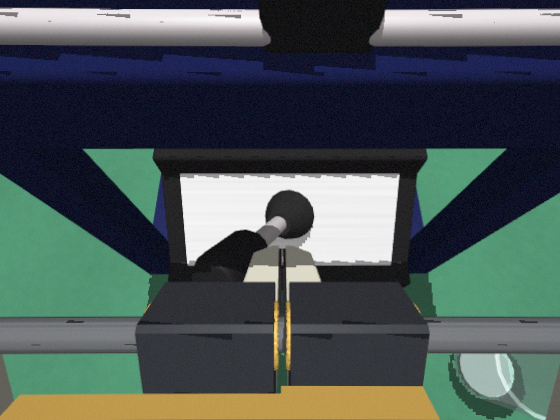

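View pics/s10z.png

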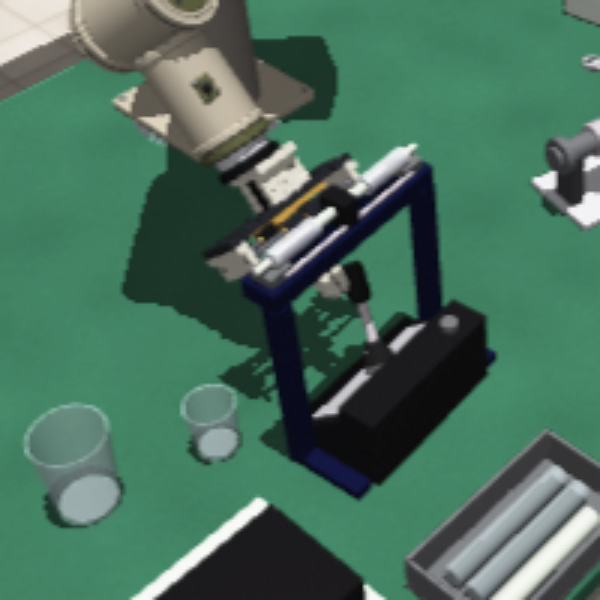

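Lever is tipping toward the valve. Continue gently to the stop.

Request:
step_arm(
  delta_rot=[
    [0,0,0],
    [0,0,0],
    [0,0,0],
    [0,0,0],
    [0,0,0],
    [0,0,0],
    [0,0,0],
    [0,0,0],
  ],
  delta_pos=[
    [-0.2,0,0],
    [-0.4,0,0],
    [-0.6,0,0],
    [-0.7,0,0],
    [-0.8,0,0],
    [-0.9,0,0],
    [-0.9,0,0],
    [-0.9,0,0],
  ],
  grip=[0,0,0,0,0,0,0,0],
)

```text
time_s: 16.4
tcp_pos: [0.5556, -0.24, 0.1382]
tcp_rot: [-0.87, -0.004, -1.476]
ft_force: [1.0, -2.6, -0.0]
grip_width: 0.0004
```

Request:
step_arm(
  delta_rot=[
    [0,0,0],
    [0,0,0],
    [0,0,0],
    [0,0,0],
    [0,0,0],
    [0,0,0],
    [0,0,0],
    [0,0,0],
  ],
  delta_pos=[
    [-0.1,0,0],
    [-0.2,0,0],
    [-0.2,0,0],
    [-0.3,0,0],
    [-0.3,0,0],
    [-0.3,0,0],
    [-0.3,0,0],
    [-0.3,0,0],
  ],
  grip=[0,0,0,0,0,0,0,0],
)

```text
time_s: 17.2
tcp_pos: [0.5553, -0.237, 0.1382]
tcp_rot: [-0.87, -0.004, -1.476]
ft_force: [0.4, -3.5, -0.4]
grip_width: 0.0001
```

Request:
step_arm(
  delta_rot=[
    [0,0,0],
    [0,0,0],
    [0,0,0],
    [0,0,0],
    [0,0,0],
    [0,0,0],
    [0,0,0],
    [0,0,0],
  ],
  delta_pos=[
    [-0.1,0,0],
    [-0.2,0,0],
    [-0.2,0,0],
    [-0.3,0,0],
    [-0.3,0,0],
    [-0.3,0,0],
    [-0.3,0,0],
    [-0.3,0,0],
  ],
  grip=[0,0,0,0,0,0,0,0],
)

```text
time_s: 18.0
tcp_pos: [0.5551, -0.234, 0.1382]
tcp_rot: [-0.87, -0.004, -1.476]
ft_force: [0.4, -2.3, -1.1]
grip_width: 0.0004
```

```bash
python3 - <<'E'
from ik2 import *
show(); print(inpump(env.observe()['tcp_pos']).round(1))
cap('wrist','w11')
im=cap('scene','s11'); cv2.imwrite('pics/s11z.png',cv2.resize(im[210:290,175:255,::-1],None,fx=7,fy=7,interpolation=cv2.INTER_CUBIC))
E
```

```text
t 18.0 pos [ 0.5551 -0.234   0.1382] rot [-0.87  -0.004 -1.476] F [ 0.4 -2.3 -1.1] w 0.0004 q [-0.8  -0.25  2.18  0.72  0.86  0.28]
[ -3.9  22.7 138.2   5.   -1. ]
```

View pics/w11.png

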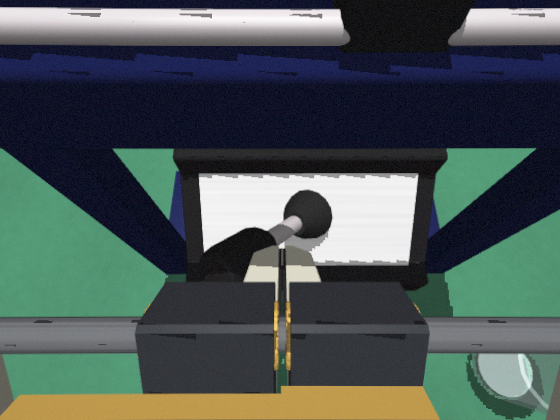

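View pics/s11z.png

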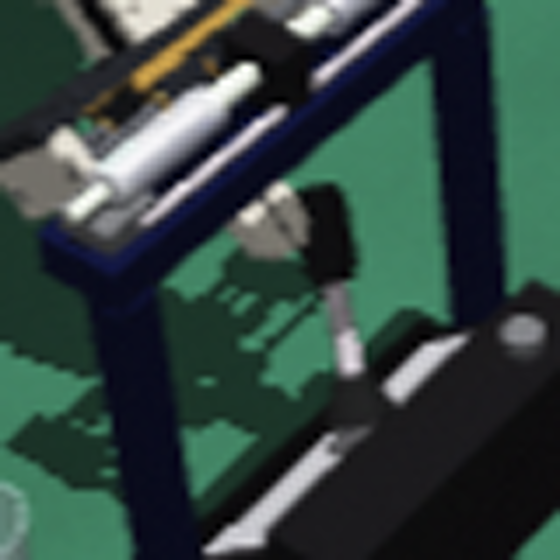

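Request:
step_arm(
  delta_rot=[
    [0,0,0],
    [0,0,0],
    [0,0,0],
    [0,0,0],
    [0,0,0],
    [0,0,0],
    [0,0,0],
    [0,0,0],
  ],
  delta_pos=[
    [-0.1,0,0],
    [-0.2,0,0],
    [-0.2,0,0],
    [-0.3,0,0],
    [-0.3,0,0],
    [-0.3,0,0],
    [-0.3,0,0],
    [-0.3,0,0],
  ],
  grip=[0,0,0,0,0,0,0,0],
)

```text
time_s: 18.9
tcp_pos: [0.5547, -0.231, 0.1382]
tcp_rot: [-0.87, -0.004, -1.476]
ft_force: [0.7, -4.4, 0.5]
grip_width: 0.0006
```

Request:
step_arm(
  delta_rot=[
    [0,0,0],
    [0,0,0],
    [0,0,0],
    [0,0,0],
    [0,0,0],
    [0,0,0],
    [0,0,0],
    [0,0,0],
  ],
  delta_pos=[
    [-0.1,0,0],
    [-0.2,0,0],
    [-0.2,0,0],
    [-0.3,0,0],
    [-0.3,0,0],
    [-0.3,0,0],
    [-0.3,0,0],
    [-0.3,0,0],
  ],
  grip=[0,0,0,0,0,0,0,0],
)

```text
time_s: 19.7
tcp_pos: [0.5546, -0.23, 0.1387]
tcp_rot: [-0.87, -0.007, -1.478]
ft_force: [0.9, -10.2, -1.7]
grip_width: 0.0005
```

Request:
step_arm(
  delta_rot=[
    [0,0,0],
    [0,0,0],
    [0,0,0],
    [0,0,0],
    [0,0,0],
    [0,0,0],
    [0,0,0],
    [0,0,0],
  ],
  delta_pos=[
    [0,0,0],
    [0,0,0],
    [0,0,0],
    [0,0,0],
    [0,0,0],
    [0,0,0],
    [0,0,0],
    [0,0,0],
  ],
  grip=[0,0,0,0,0,0,0,0],
)

```text
time_s: 20.5
tcp_pos: [0.5546, -0.23, 0.1387]
tcp_rot: [-0.87, -0.007, -1.478]
ft_force: [1.4, -10.0, -2.6]
grip_width: 0.0006
```

```bash
python3 - <<'E'
from ik2 import *
show(); print(inpump(env.observe()['tcp_pos']).round(1))
im=cap('scene','s12'); cv2.imwrite('pics/s12z.png',cv2.resize(im[210:290,175:255,::-1],None,fx=7,fy=7,interpolation=cv2.INTER_CUBIC))
# predicted grip tip/centre in scene at tilt 0.5 and 0.45
piv=np.array([61.07,0,62.2]); u=np.array([-np.sin(a),0,np.cos(a)])
for th in (.3,.4,.45,.5):
    l=u*np.cos(th)+np.array([0,1,0])*np.sin(th)
    print(th,[((proj('scene',T(piv+l*s))-[175,210])*7).round(0).tolist() for s in (71,95,119)])
E
```

```text
t 20.5 pos [ 0.5546 -0.23    0.1387] rot [-0.87  -0.007 -1.478] F [  1.4 -10.   -2.6] w 0.0006 q [-0.79 -0.26  2.19  0.72  0.86  0.29]
[ -4.   26.8 138.7   5.4  -0.7]
0.3 [[304.0, 290.0], [287.0, 243.0], [270.0, 196.0]]
0.4 [[316.0, 286.0], [303.0, 238.0], [290.0, 190.0]]
0.45 [[322.0, 284.0], [311.0, 236.0], [301.0, 188.0]]
0.5 [[328.0, 283.0], [319.0, 235.0], [311.0, 187.0]]
```

View pics/s12z.png

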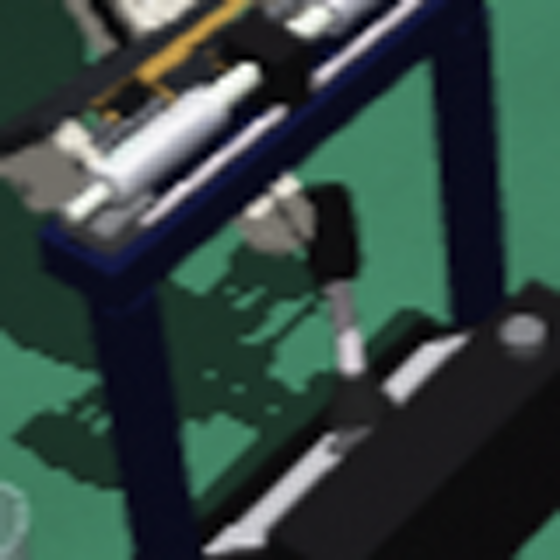

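Request:
step_arm(
  delta_rot=[
    [0,0,0],
    [0,0,0],
    [0,0,0],
    [0,0,0],
    [0,0,0],
    [0,0,0],
    [0,0,0],
    [0,0,0],
  ],
  delta_pos=[
    [0,0,0],
    [0,0,0],
    [0,0,0],
    [0,0,0],
    [0,0,0],
    [0,0,0],
    [0,0,0],
    [0,0,0],
  ],
  grip=[0,0,0,0,0,0,0,0],
)

```text
time_s: 21.35
tcp_pos: [0.5546, -0.23, 0.1387]
tcp_rot: [-0.87, -0.007, -1.478]
ft_force: [0.7, -10.2, -1.8]
grip_width: 0.0004
```

Request:
step_arm(
  delta_rot=[
    [0,0,0],
    [0,0,0],
    [0,0,0],
    [0,0,0],
    [0,0,0],
    [0,0,0],
    [0,0,0],
    [0,0,0],
  ],
  delta_pos=[
    [0.3,0,0],
    [0.8,0,0],
    [1.4,0,0],
    [2,0,0],
    [2.6,0,0],
    [3.2,0,0],
    [3.8,0,0],
    [4.4,0,0],
  ],
  grip=[0,0,0,0,0,0,0,0],
)

```text
time_s: 22.15
tcp_pos: [0.5586, -0.2721, 0.138]
tcp_rot: [-0.871, -0.003, -1.475]
ft_force: [0.3, -0.9, 0.4]
grip_width: 0.0006
```

Request:
step_arm(
  delta_rot=[
    [0,0,0],
    [0,0,0],
    [0,0,0],
    [0,0,0],
    [0,0,0],
    [0,0,0],
    [0,0,0],
    [0,0,0],
  ],
  delta_pos=[
    [0.4,0,0],
    [0.8,0,0],
    [1.1,0,0],
    [1.4,0,0],
    [1.7,0,0],
    [2.1,0,0],
    [2.6,0,0],
    [3,0,0],
  ],
  grip=[0,0,0,0,0,0,0,0],
)

```text
time_s: 22.95
tcp_pos: [0.5616, -0.3022, 0.1386]
tcp_rot: [-0.87, -0.004, -1.476]
ft_force: [-0.3, 0.0, 0.1]
grip_width: 0.0005
```

```bash
python3 - <<'E'
from ik2 import *
show(); print(inpump(env.observe()['tcp_pos']).round(1))
cap('wrist','w13')
E
```

```text
t 22.95 pos [ 0.5616 -0.3022  0.1386] rot [-0.87  -0.004 -1.476] F [-0.3  0.   0.1] w 0.0005 q [-0.9  -0.09  2.05  0.75  0.91  0.18]
[ -4.1 -45.8 138.6   5.4  -0.9]
```

View pics/w13.png

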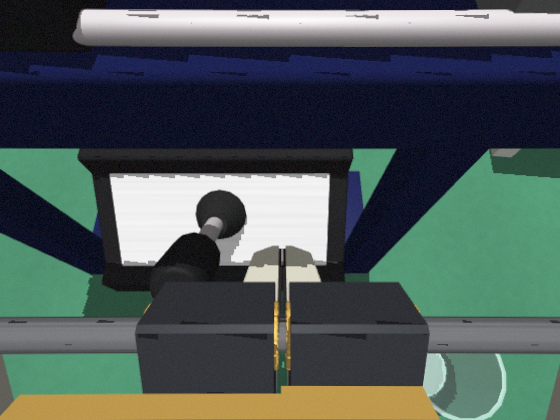

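Lever recentred (same place as in w9, finger clear). Retreat along the tool axis.

Request:
step_arm(
  delta_rot=[
    [0,0,0],
    [0,0,0],
    [0,0,0],
    [0,0,0],
    [0,0,0],
    [0,0,0],
    [0,0,0],
    [0,0,0],
  ],
  delta_pos=[
    [0,-1,0],
    [0,-3,0],
    [0,-6,0],
    [0,-9,0],
    [0,-12,0],
    [0,-15,0],
    [0,-17,0],
    [0,-17,0],
  ],
  grip=[0,0,0,0,0,0,0,0],
)

```text
time_s: 23.8
tcp_pos: [0.4518, -0.3132, 0.272]
tcp_rot: [-0.868, -0.009, -1.477]
ft_force: [0.8, -0.3, -0.1]
grip_width: 0.0005
```

```bash
python3 - <<'E'
from ik2 import *
show()
im=cap('scene','s14'); cv2.imwrite('pics/s14z.png',cv2.resize(im[120:340,80:380,::-1],None,fx=2.6,fy=2.6,interpolation=cv2.INTER_CUBIC))
t=cap('top','t14'); cv2.imwrite('pics/t14z.png',cv2.resize(t[120:300,100:460,::-1],None,fx=2.2,fy=2.2,interpolation=cv2.INTER_CUBIC))
E
```

```text
t 23.8 pos [ 0.4518 -0.3132  0.272 ] rot [-0.868 -0.009 -1.477] F [ 0.8 -0.3 -0.1] w 0.0005 q [-1.13 -0.44  2.07  0.68  1.29  0.22]
```

View pics/s14z.png

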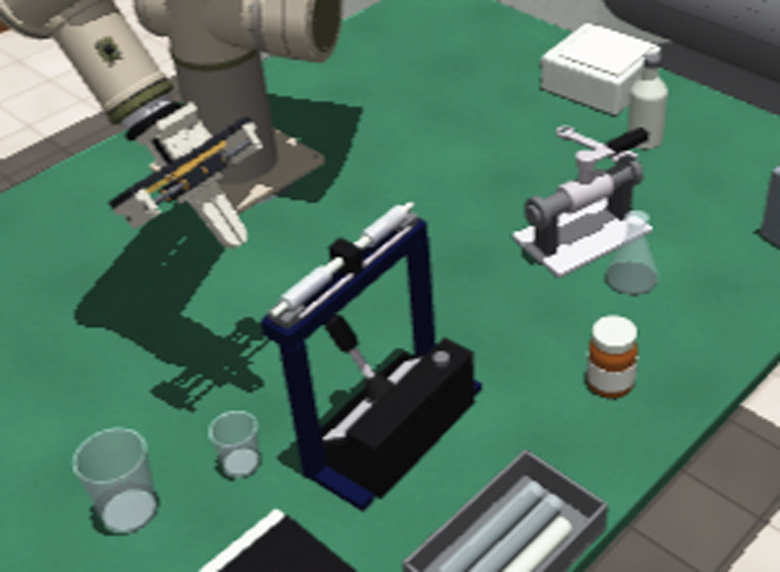

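View pics/t14z.png

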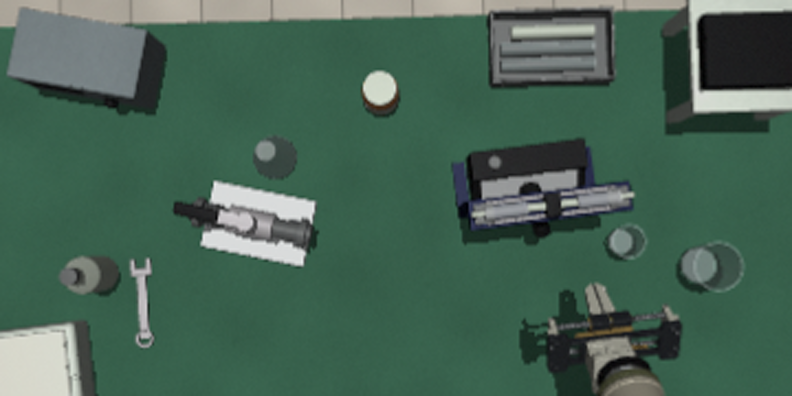

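```bash
python3 -c "
from rig import env
print(env.sign_off())"
```

```text
the job is handed in; nothing more can be done
None
```

The job is done as asked and handed in at about 24 s of the 67 s allowed. No verdict was reported.

- **Valve:** I swung the handle clockwise with the closed fingers until it stopped moving, at about 16 N. The last pictures show the handle along the pipe.
- **Jog lever:** I pushed it to the valve's side (+y) until it stopped moving, at about 10 N. I held it against the stop for about 2.2 s, with the last few millimetres of approach before that taken slowly. I then followed it back at moderate speed.
- **Last checks:** The lever is back at its centre. The glassware, bottles and spanner stand where they started, and nothing touches the arm.

- **Pump position corrected:** My first estimate from the fixed cameras was about 4 mm off from what the wrist camera showed, so I used the wrist camera's value.
- **Later stop than computed:** The lever met its end stop about 9 mm further along than I had worked out. I put this down to the tapered fingertips, and judged the stop by the force rise and the scene picture, which agreed with about 0.5 rad.
- **Tool turned round:** I had to turn the tool half round before reaching the pump, because the first orientation would have hit the last joint's limit.

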